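# Blow off a clamped stack of armour panels

### The job

Stack all the sanded blue armour panels flat between the open jaws of the bench-mounted locking forceps, sticking out lengthwise beyond the jaw tips, and squeeze the forceps handles together until the last ratchet tooth holds them by itself. With the stack locked, blow it off with two full pulls of the air gun's trigger, letting the trigger right out after each; then press the forceps' moving finger loop down sideways off its teeth so that it springs fully open, and lay all the panels flat in the grey tray, leaving everything else on the bench where it is.

Things in the scene. Friction and masses are not known exactly. Their poses are not given: they have to be found in the camera images.
- panel1: Blue armour panel, a flat rigid rectangular slab 130 x 46 x 12 mm (90 g) with a grey inlay on its upper face, lying flat on the bench at the start. Origin: centre of its underside; x along its length, y along its width, z up. Three or four panels are present and they are all alike; an absent one reads None throughout.
- panel2: As panel1.
- panel3: As panel1.
- panel4: As panel1.
- clamp: Fixed plywood bench plate 365 x 100 x 12 mm carrying a large steel locking forceps (scissor clamp) that lies level at 45 mm height. Origin: on the bench under the scissor pivot; x points from the pivot to the jaws, -x to the handles, z up. One half is fixed, the other swings about the pivot (joint swing): opening, its handle goes to -y and its jaw to +y.
- fixed_jaw (a point): Middle of the inner face of the fixed jaw, a flat face 46 mm long, z 21 to 71 mm; at x = 95, y = -23 mm of the clamp, axes as the clamp's. The other jaw has a sprung rubber pad that gives up to 9 mm; its face is 65 mm away when open (60 mm at its inner end) and about 41 mm when fully closed, so it presses 46 mm wide panels against this face.
- fixed_loop (a point): Centre of the top of the fixed half's finger loop (a disc of radius 19 mm), at x = -128, y = 26, z = 51 mm of the clamp. Towards the pivot from it the fixed handle is a bar 8 mm thick and 14 mm high at y = 9 mm. The ratchet bridge crosses between the handles at x = -95 mm, 12 mm long in x, its top at z = 61 mm.
- seat (a point): Top of the clamp's rubber rest (20 mm above the bench, 84 mm wide) at the centre of the place for the panels, 142 mm from the pivot; axes as the clamp's. Stack here, length along x, within 15 mm lengthwise, 10 mm sideways; best 3 mm to +y. A panel's inner 40 mm is then between the jaws (they end 118 mm from the pivot), its outer 85 mm is free for fingers on both sides.
- squeeze (a point): Point between the two handle bars at which to squeeze them, 70 mm from the pivot, 45 mm above the bench; axes as the clamp's. Squeeze along the clamp's y. Over their outer faces the handles measure about 45 mm here when open (from y = -32 to +13 mm), 26 mm when fully closed (-13 to +13 mm). About 20 N closes them.
- loop (a point): Centre of the top of the moving finger loop (a disc of radius 19 mm, 128 mm from the pivot, z = 51 mm). It is sprung downward, sideways to the closing plane: 1.5 N to start, 3 N at 5 mm, stop at 10 mm. It rides under each ratchet tooth as the handles close. Pressed down over 4 mm it comes off the tooth and the handles spring open, the loop sliding up to 30 mm to the clamp's -y.
- swing (a joint): Angle of the forceps' moving half: 0 = fully open (where its spring takes it), 0.26 rad = handles fully closed, the stop. The three ratchet teeth hold it at about 0.105, 0.16 and 0.217 rad; it is locked on the last tooth when it stays above 0.195 by itself.
- gun: Air blow gun fixed in a bench bracket, lying on its side at 50 mm height. Origin: on the bench under the barrel; x along the barrel to the brass nozzle (towards the forceps), y along the grip away from the barrel, z up. Black grip 28 mm wide, 26 mm high, y = 11 to 123 mm, back face at x = -26 mm; steel trigger before it, 20 mm high, front face at x = 33 mm when out, hinged at x = 29, y = 16 mm.
- trigger_squeeze (a point): Point to squeeze, between grip and trigger: 75 mm out along the grip, 50 mm above the bench; axes as the gun's. Squeeze along the gun's x. It measures 59 mm over grip and trigger when released (from -22 to +37 mm of this point), about 40 mm fully pulled; about 10 N pulls it.
- trigger (a joint): Trigger angle: 0 = released (spring return), 0.32 rad = fully pulled, the stop. Over 0.28 is a full pull, under 0.04 is right out.
- tray: Grey open tray, fixed in place, 200 x 150 mm outside, 15 mm high, walls and floor 5 mm. Origin: centre of its underside; x along its length. The panels may lie in it side by side or on top of one another.
- paint_a: Paint bottle, blue, 44 mm across, 100 mm tall, standing; not part of the job, leave it. Origin: centre of its underside (brush, pliers: on the underside about half way along).
- paint_b: Paint bottle, black, 44 mm across, 100 mm tall, standing; not part of the job, leave it. Origin: centre of its underside (brush, pliers: on the underside about half way along).
- tape: Roll of tape lying flat, 96 mm across, 24 mm high; not part of the job, leave it. Origin: centre of its underside (brush, pliers: on the underside about half way along).
- flat_brush: Flat paint brush lying on the bench, about 155 mm long; not part of the job, leave it. Origin: centre of its underside (brush, pliers: on the underside about half way along).
- pliers: Pliers lying on the bench, about 150 mm long; not part of the job, leave it. Origin: centre of its underside (brush, pliers: on the underside about half way along).
- dropper: Dropper bottle, white, 36 mm across, 85 mm tall; not part of the job, leave it. Origin: centre of its underside (brush, pliers: on the underside about half way along).
- filler_tin: Tin, 80 mm across, 70 mm tall; not part of the job, leave it. Origin: centre of its underside (brush, pliers: on the underside about half way along).
There are look-alikes about, which are no part of the job. There is more than one size of the gun; the one meant has the size given above. Leave any turquoise look-alike of the panel4 alone.

How it is judged:
On the way, in this order (a step that is already met when the one before it is completed fails the run):
1. all panels lie stacked flat between the open jaws, let go (x of panel1 in the frame of seat between -0.02 and 0.02 m and y of panel1 in the frame of seat between -0.014 and 0.014 m and z of each of panel1, panel2, panel3, panel4 in the frame of seat below 0.042 m and angle between the x axis of each of panel1, panel2, panel3, panel4 and the x axis of clamp, either way round below 0.2 rad and angle between the z axis of each of panel1, panel2, panel3, panel4 and the z axis of clamp, either way round below 0.12 rad and x of panel2 in the frame of seat between -0.02 and 0.02 m and y of panel2 in the frame of seat between -0.014 and 0.014 m and x of panel3 in the frame of seat between -0.02 and 0.02 m and y of panel3 in the frame of seat between -0.014 and 0.014 m and x of panel4 in the frame of seat between -0.02 and 0.02 m and y of panel4 in the frame of seat between -0.014 and 0.014 m and contact force between the fingers and panel1 below 0.1 N and contact force between the fingers and panel2 below 0.1 N and contact force between the fingers and panel3 below 0.1 N and contact force between the fingers and panel4 below 0.1 N and value of joint swing below 0.1 rad), for 0.2 s.
2. the forceps holds on its last tooth by itself, the fingers off it, with all panels between its jaws (x of panel1 in the frame of seat between -0.02 and 0.02 m and y of panel1 in the frame of seat between -0.014 and 0.014 m and z of each of panel1, panel2, panel3, panel4 in the frame of seat below 0.042 m and angle between the x axis of each of panel1, panel2, panel3, panel4 and the x axis of clamp, either way round below 0.2 rad and angle between the z axis of each of panel1, panel2, panel3, panel4 and the z axis of clamp, either way round below 0.12 rad and x of panel2 in the frame of seat between -0.02 and 0.02 m and y of panel2 in the frame of seat between -0.014 and 0.014 m and x of panel3 in the frame of seat between -0.02 and 0.02 m and y of panel3 in the frame of seat between -0.014 and 0.014 m and x of panel4 in the frame of seat between -0.02 and 0.02 m and y of panel4 in the frame of seat between -0.014 and 0.014 m and value of joint swing above 0.195 rad and contact force between the fingers and clamp below 0.1 N), for 0.3 s.
3. first full pull of the trigger, forceps locked (value of joint trigger above 0.28 rad and value of joint swing above 0.195 rad), for 0.1 s.
4. trigger let right out, forceps locked (value of joint trigger below 0.04 rad and value of joint swing above 0.195 rad), for 0.1 s.
5. second full pull of the trigger, forceps locked (all of step 3), for 0.1 s.
6. trigger let right out, forceps locked (all of step 4), for 0.1 s.
7. the forceps has sprung open (value of joint swing below 0.05 rad), for 0.2 s.
At the end, for the whole second after the job is handed in: every panel present lies flat (within 0.12 rad) and at rest in the tray, its centre within 50 mm lengthwise and 60 mm sideways of the tray's, side by side or stacked; forceps fully open (below 0.05 rad), trigger out (below 0.04 rad) (x of panel1 in the frame of tray between -0.05 and 0.05 m and y of panel1 in the frame of tray between -0.06 and 0.06 m and z of each of panel1, panel2, panel3, panel4 in the frame of tray below 0.049 m and angle between the z axis of each of panel1, panel2, panel3, panel4 and the z axis of tray, either way round below 0.12 rad and linear speed of each of panel1, panel2, panel3, panel4 below 0.02 m/s and x of panel2 in the frame of tray between -0.05 and 0.05 m and y of panel2 in the frame of tray between -0.06 and 0.06 m and x of panel3 in the frame of tray between -0.05 and 0.05 m and y of panel3 in the frame of tray between -0.06 and 0.06 m and x of panel4 in the frame of tray between -0.05 and 0.05 m and y of panel4 in the frame of tray between -0.06 and 0.06 m and contact force between the fingers and panel1 below 0.1 N and contact force between the fingers and panel2 below 0.1 N and contact force between the fingers and panel3 below 0.1 N and contact force between the fingers and panel4 below 0.1 N and value of joint swing below 0.05 rad and value of joint trigger below 0.04 rad); the robot touches nothing.
It fails at once if a bottle, tin, tape roll, brush or pliers is pushed out of its place (more than 40 mm) (distance of any of paint_a, paint_b, tape, flat_brush, pliers, dropper, filler_tin from where it was at the start of the episode above 0.04 m).
It fails at once if the trigger is pulled more than half way while the forceps is not locked (value of joint trigger above 0.2 rad and value of joint swing below 0.1 rad).
Of panel1, panel2, panel3, panel4 only 3 to 4 are there at a start; the rules pass over those that are not, and their reading is None.
At some moment in a run one of panel1, panel2, panel3, panel4 may be knocked a few centimetres aside while the robot is not near it.
Once in a run the grip may slacken for a moment while it holds something.
It also fails if it takes over 210 s, if anything falls off the work surface, if the arm or the gripper's body presses on something with over 40 N, if the wrist force passes 120 N, or if a joint passes its speed limit or range.

### The arm

A 7-joint arm with a two-finger parallel gripper is mounted at the origin on the work surface. World frame = base frame: x ahead of the robot, y to its left, z up, the work surface at z = 0. Lengths are in m, angles in rad, forces in N, time in s.
With the tool pointing down it reaches from about 0.425 to 0.925 m from the base axis. Payload 6.8 kg.
Tool frame: the origin (TCP) lies between the finger pads; the fingertips stand finger_overhang ahead of it and the grasp point (between the pads) lies 6 mm ahead of it (finger_overhang is the distance from the TCP to the fingertips, in m); z points along the fingers, y is the line along which they close (so a half turn about z gives the same grasp; the last joint's range is limited). The gripper opens to 85 mm and grips with 20 to 120 N. Pads are 22 mm wide; open, the fingers measure 114 mm over their backs; the gripper's body (76 mm by 85 mm) begins 54 mm behind the grasp point. The pads swing forward as they close: fully open they stand 13 mm farther back than shut.
Start: joints at [-1.435, 0.477, 0.022, 1.555, -0.011, 1.109, -0.083], TCP at [0.163, 0.655, 0.256] pointing down, gripper open.
Joint ranges: [-2.96, 2.96], [-0.34, 2.1], [-1.41, 1.46], [0.24, 2.44], [-1.37, 4.51], [0.17, 1.92], [-2.96, 2.96]. Speed limits (rad/s): [2.39, 2.39, 3.14, 3.14, 3.14, 3.14, 3.14].

### API

Orientations are given as a unit quaternion [w, x, y, z].
In Python, from station import * gives the robot as it stands.
- The arm moves only by the tool drive_tool, never from a script. Its argument "increments" is a list of rows, each an object of numbers: "claw": the finger opening in m, from 0 to 0.0854; "dx", "dy", "dz": the shift along the tool's x, y, z in m; "wx", "wy", "wz": the turn, a rotation vector about the tool's x, y, z in degrees. A call has 1 to 20 rows; each row shifts and turns the commanded pose from where the row before left it, along the tool's axes as they then stand; what a row does not reach is not made up. A row lasts 1/8 s, in which the tool goes at most 62.5 mm and 10.7 degrees, less where a joint would pass 70% of its speed; a pose out of reach is approached as far as the arm can. A call with a gripper value outside its range is refused whole. The fingers move at their own pace and stop on an object; "newtons" is the grip in N (left out, the last holds). Time passes only in rows, so rows that do not move let the fingers close. It gives the time, the measured TCP pose, the force, the opening and the grip force at its end, in the units of the state.
- get_obs(): the state, without advancing time (a new reading comes with each control period).
- read_camera(name): name is "scene" or "top"; returns (picture, depth): 384x512x3 uint8, red, green, blue; 384x512 float32, m along the optical axis (not along the pixel's ray), 0 where there is no reading.
- calibration(name): a dict with "intrinsics" (3x3 intrinsics, pixels), "R" (3x3) and "t" (3): a world point X has camera coordinates R X + t. Camera axes: x right, y down, z forward; pixel columns grow to the right and rows downward; lengths in m; the calibration is good to about 2 mm. A picture is of the moment at which its call begins. calibration takes no time and is no camera call.
- hand_in(): hands the job in; it is judged then, once.
The state is a dict: "t": time; "q": joint angles; "joint_vel": joint speeds; "joint_torque": joint torques, N m; "eef_pos": TCP position; "tool_rot": TCP orientation; "contact_force": force on the tool from outside, world axes, zero at the start; "torque": the same for the moment, N m; "gripper_width": opening from 0.0 (shut) to 1.0 (fully open); "grasp_force": force on a finger pad.
Only numpy, scipy, OpenCV 4.12 (cv2) and the standard library are available. Lean on these libraries where they do the work, as an engineer would, in place of code of your own. Each camera call takes 0.05 s, during which the arm holds its last target. There are 200 camera calls.

## Working session

There is one attempt and no reset: what is moved stays moved. The work goes in short steps, Python scripts to look and compute and a tool call to move; the robot and the scene stay as the last step left them, time stands still between calls to the robot, and variables do not carry over. Pictures are saved under pics/ and viewed, at most 14 in all, crops included, and the job is handed in when it is done.

Besides the shell and the picture viewer there is one more tool, called after "Emit:" as name(argument=value, ...), one argument or row to a line, values as JSON. drive_tool: Moves the arm, as the interface text tells. Its arguments: {"type":"object","properties":{"increments":{"type":"array","items":{"type":"object","properties":{"claw":{"type":"number"},"dx":{"type":"number"},"dy":{"type":"number"},"dz":{"type":"number"},"wx":{"type":"number"},"wy":{"type":"number"},"wz":{"type":"number"}}}},"newtons":{"type":"number"}},"required":["increments"]}

```bash
mkdir -p pics
cat > h.py <<'E'
from station import *
import numpy as np, cv2
def snap(n,f=None):
    im,d=read_camera(n)
    if f: cv2.imwrite('pics/'+f,im[:,:,::-1])
    return im,d
def cloud(n,d):
    c=calibration(n);K=np.array(c['intrinsics']);R=np.array(c['R']);t=np.array(c['t'])
    v,u=np.mgrid[:d.shape[0],:d.shape[1]]
    P=np.stack([(u-K[0,2])/K[0,0]*d,(v-K[1,2])/K[1,1]*d,d],-1)
    return (P-t)@R
E
python3 - <<'E'
from h import *
for n in('top','scene'):
    im,d=snap(n); im=cv2.resize(im,(800,600),interpolation=cv2.INTER_CUBIC); cv2.imwrite(f'pics/{n}0.png',im[:,:,::-1])
    np.savez(f'{n}0.npz',im=im,d=d)
    c=calibration(n);print(n,np.round(c['intrinsics'],1).tolist(),np.round(-np.array(c['R']).T@c['t'],3),np.round(c['R'],2).tolist())
print(get_obs())
E
```

```text
top [[397.9, 0.0, 261.8], [0.0, 397.9, 193.1], [0.0, 0.0, 1.0]] [0.394 0.057 1.263] [[0.03, -1.0, 0.01], [-1.0, -0.03, -0.08], [0.08, -0.01, -1.0]]
scene [[448.4, 0.0, 247.6], [0.0, 448.4, 189.4], [0.0, 0.0, 1.0]] [1.317 0.233 1.276] [[-0.23, 0.97, -0.01], [0.81, 0.18, -0.56], [-0.54, -0.14, -0.83]]
{'t': 0.1, 'q': array([-1.43512705,  0.47774022,  0.02235143,  1.55633897, -0.01147791,
        1.10934561, -0.08310716]), 'joint_vel': array([-0.00080747, -0.00171894, -0.0005579 , -0.00470619,  0.00154406,
        0.00175277,  0.00088541]), 'joint_torque': array([ 3.78971468e-03, -5.97764468e+01,  1.61315527e+00, -2.81956422e+01,
        1.27418837e-02,  5.03416712e-03, -1.29468276e-05]), 'eef_pos': array([0.16281805, 0.65455281, 0.25541357]), 'tool_rot': array([-2.93824443e-05,  1.21575559e-01,  9.92581814e-01, -8.51396262e-04]), 'contact_force': array([-0.44501531, -0.55904167,  0.13003887]), 'torque': array([-0.03768191,  0.00379063, -0.05237417]), 'grasp_force': 0.0, 'gripper_width': 0.9952832044418414}
```

View pics/top0.png

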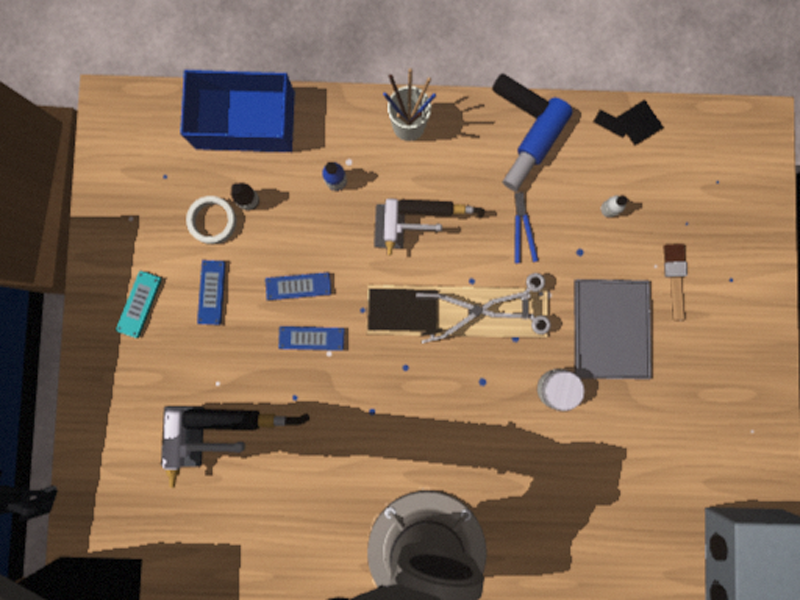

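View pics/scene0.png

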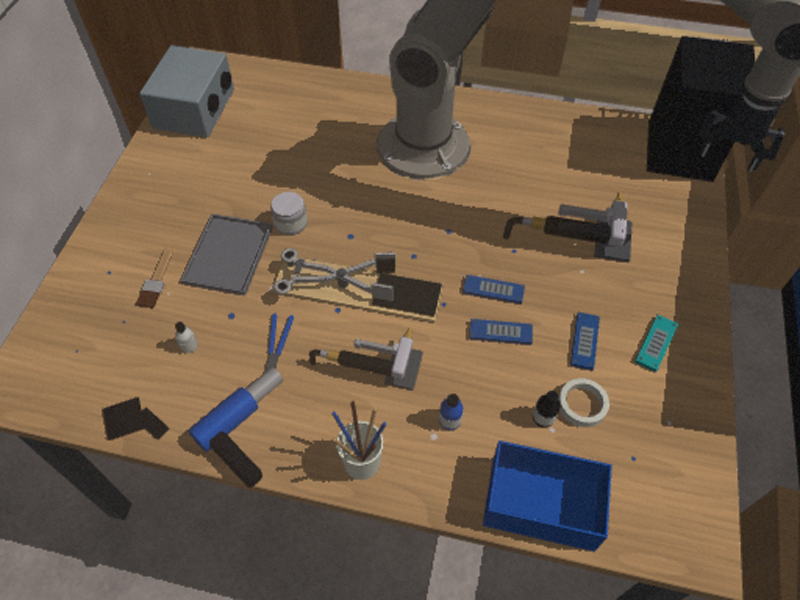

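The top view shows three blue panels at px (211,292), (299,286) and (313,338); the turquoise look-alike is at (140,304). There are two guns: the one at (430,215) has a grip of about 57 px, roughly 112 mm, and its nozzle points at the forceps. The one at (215,430) is about 1.3 times bigger, so it is not meant. The forceps pivot is at (478,310), its jaws to the left, and the tray is at (613,329).

```bash
cat >> h.py <<'E'
def panels(n='top',s=None,lo=0.004,hi=0.08):
    im,d=s if s else snap(n); P=cloud(n,d)
    hsv=cv2.cvtColor(im,cv2.COLOR_RGB2HSV)
    m=((hsv[...,0]>104)&(hsv[...,0]<125)&(hsv[...,1]>110)&(P[...,2]>lo)&(P[...,2]<hi)).astype(np.uint8)
    m=cv2.morphologyEx(m,cv2.MORPH_CLOSE,np.ones((7,7)))
    k,l,st,_=cv2.connectedComponentsWithStats(m); out=[]
    for i in range(1,k):
        if st[i,4]<250: continue
        q=P[(l==i)&(d>0)]; q=q[abs(q[:,2]-np.median(q[:,2]))<.008]
        r=cv2.minAreaRect((q[:,:2]*1000).astype(np.float32)); (cx,cy),(w,h),a=r
        if w<h:w,h,a=h,w,a+90
        out.append((round(cx),round(cy),round(w),round(h),round((a+90)%180-90,1),round(1000*np.median(q[:,2]),1)))
    return out
def ortho(P,im,x0,x1,y0,y1,res=500):
    # image up=+x, left=+y ; height max map + colour
    s=res
    H=int((x1-x0)*s);W=int((y1-y0)*s);o=np.zeros((H,W,3),np.uint8);z=np.zeros((H,W))
    return o
E
python3 - <<'E'
from h import *
S=snap('top'); im,d=S; P=cloud('top',d)
for p in panels(s=S):print(p)
x,y,z=P[...,0],P[...,1],P[...,2]
b=(x>.25)&(x<.8)&(abs(y)<.7)&(abs(z)<.01);print('bench z',np.median(z[b]),z[b].std())
# point probes (800-scale px)
for nm,(u,v) in dict(pivot=(478,310),fl=(541,325),ml=(535,283),trayTL=(576,281),trayTR=(650,281),trayBL=(577,378),trayBR=(652,378),barrel=(391,218),grip0=(405,207),grip1=(450,210),gripB0=(190,418),gripB1=(255,420),noz=(389,250)).items():
    print(nm,np.round(P[int(v*.64),int(u*.64)],3))
def fit(m,nm):
    m=cv2.morphologyEx(m.astype(np.uint8),cv2.MORPH_OPEN,np.ones((2,2)))
    k,l,st,_=cv2.connectedComponentsWithStats(m);i=1+np.argmax(st[1:,4]);q=P[l==i]
    print(nm,cv2.minAreaRect((q[:,:2]*1000).astype(np.float32)),st[i,4],np.median(q[:,2]))
reg=(x>.35)&(x<.65)&(y>-.2)&(y<.22)
fit(reg&(z>.007)&(z<.075),'plate')
fit(reg&(z>.007)&(z<.028),'platelow')
fit((x>.3)&(x<.65)&(y<-.17)&(y>-.5)&(z>.003)&(z<.03),'tray')
hsv=cv2.cvtColor(im,cv2.COLOR_RGB2HSV)
fit(reg&(hsv[...,2]<60)&(z>.012)&(z<.03),'rubber')
fit((x>.5)&(x<.8)&(y>-.15)&(y<.13)&(z>.03)&(z<.08)&(hsv[...,2]<70),'gripA')
g=np.load('top0.npz')
v=cv2.resize(im[100:235,215:430],None,fx=3.7,fy=3.7,interpolation=cv2.INTER_CUBIC);cv2.imwrite('pics/crop1.png',v[:,:,::-1])
E
```

```text
(857, 398, 200, 129, 89.9, np.float64(9.6))
(844, -217, 129, 48, -32.0, np.float64(55.4))
(501, 447, 125, 44, -1.3, np.float64(11.7))
(517, 273, 127, 43, -83.5, np.float64(11.9))
(413, 241, 127, 42, 89.7, np.float64(11.9))
bench z 0.00040241109464695 0.002949984327781623
pivot [ 0.477 -0.085  0.056]
fl [ 0.45  -0.212  0.049]
ml [ 0.533 -0.199  0.05 ]
trayTL [ 0.546 -0.288  0.014]
trayTR [ 0.552 -0.446  0.001]
trayBL [ 0.352 -0.28   0.062]
trayBR [ 0.354 -0.45  -0.001]
barrel [0.652 0.088 0.063]
grip0 [0.674 0.061 0.064]
grip1 [ 0.671 -0.028  0.064]
gripB0 [0.257 0.452 0.083]
gripB1 [0.257 0.331 0.078]
noz [0.588 0.092 0.057]
plate ((468.51898193359375, -42.041290283203125), (129.44210815429688, 342.98291015625), 5.290203094482422) 3377 0.01695565902721646
platelow ((459.29766845703125, -29.363052368164062), (125.73968505859375, 313.4085998535156), 1.3748528957366943) 2007 0.018323529631722128
tray ((443.66082763671875, -196.2080535888672), (205.56434631347656, 507.01031494140625), 0.11972475796937943) 2451 0.005809440872122507
rubber ((452.54156494140625, 57.039615631103516), (132.53887939453125, 116.40089416503906), 88.83287048339844) 997 0.02011718729178277
gripA ((541.8287353515625, 9.184837341308594), (290.208251953125, 109.63541412353516), 2.665674924850464) 325 0.061593873634735105
```

View pics/crop1.png

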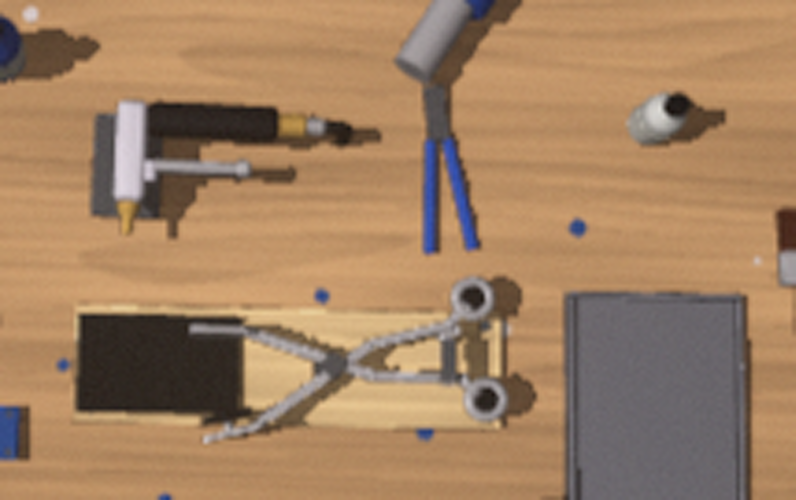

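The crop confirms the chosen gun at (130–330,120), with its trigger at (200,168). The forceps are open: fixed loop (485,399), moving loop (472,298), pivot (335,363), rubber rest (77–243, 313–415), tray left edge at x=566.

```bash
cat >> h.py <<'E'
def bp(u,v,z,n='top'):
    c=calibration(n);K=np.array(c['intrinsics']);R=np.array(c['R']);t=np.array(c['t'])
    r=R.T@np.linalg.solve(K,[u,v,1]);o=-R.T@t
    return o+r*(z-o[2])/r[2]
E
python3 - <<'E'
from h import *
C=lambda a,b,z:bp(215+a/3.7-.36,100+b/3.7-.36,z)
T=lambda a,b,z:bp(a*.64-.18,b*.64-.18,z)
pts=dict(fl=(485,399,.051),ml=(472,298,.051),piv=(335,363,.055),r1=(77,313,.02),r2=(243,322,.02),r4=(76,410,.02),p1=(76,306,.012),p2=(505,317,.012),p3=(505,430,.012),p4=(76,423,.012),jawfix=(192,328,.071),jawmov=(207,440,.071),bridgeT=(450,335,.061),bridgeB=(447,382,.061),
gripEnd0=(278,106,.063),gripEnd1=(278,138,.063),gripIn=(149,103,.063),gripIn1=(149,135,.063),barT=(130,102,.06),noz=(126,232,.05),trigEnd=(245,170,.06),trig0=(155,168,.06),t1=(566,295,.015),t2=(747,293,.015))
for k,v in pts.items():print(k,np.round(C(*v)*1000).astype(int))
for k,v in dict(t1=(575,280,.015),t2=(650,280,.015),t3=(652,378,.015),t4=(577,378,.015)).items():print(k,np.round(T(*v)*1000).astype(int))
E
```

```text
fl [ 452 -211   51]
ml [ 535 -199   51]
piv [477 -86  55]
r1 [516 130  20]
r2 [512 -11  20]
r4 [434 128  20]
p1 [523 131  12]
p2 [ 524 -236   12]
p3 [ 428 -237   12]
p4 [423 128  12]
jawfix [501  33  71]
jawmov [411  18  71]
bridgeT [ 503 -179   61]
bridgeB [ 464 -177   61]
gripEnd0 [689 -33  63]
gripEnd1 [662 -34  63]
gripIn [688  74  63]
gripIn1 [661  73  63]
barT [689  90  60]
noz [582  90  50]
trigEnd [635  -7  60]
trig0 [634  67  60]
t1 [ 544 -287   15]
t2 [ 551 -442   15]
t1 [ 545 -288   15]
t2 [ 550 -440   15]
t3 [ 352 -444   15]
t4 [ 348 -293   15]
```

```bash
ls -la
python3 - <<'E'
import station
print([ (n,getattr(station,n)) for n in dir(station) if not n.startswith('_')])
for n in('finger_overhang','FINGER_OVERHANG'): print(getattr(station,n,None))
E
```

```text
total 4368
drwxr-xr-x  3 agent agent    4096 Dec  2 18:37 .
drwxr-xr-x 23 root  root     4096 Dec  2 18:37 ..
-rw-r--r--  1 agent agent    1476 Dec  2 18:38 h.py
drwxr-xr-x  2 agent agent    4096 Dec  2 18:38 pics
-rw-r--r--  1 agent agent 2226924 Dec  2 18:37 scene0.npz
-rw-r--r--  1 agent agent 2226924 Dec  2 18:37 top0.npz
[('PlanningError', <class 'station.PlanningError'>), ('calibration', <function make.<locals>.<lambda> at 0x7fb755bbc5e0>), ('finger_overhang', 0.025), ('get_obs', <function make.<locals>.<lambda> at 0x7fb755bbc540>), ('hand_in', <function connect.<locals>.done at 0x7fb755b33740>), ('read_camera', <function make.<locals>.drawn_camera at 0x7fb755bbc040>)]
0.025
None
```

Emit:
drive_tool(
  increments=[
    {"dx": 0,"dy": 0,"wz": -10,"claw": 0.085},
    {"wz": -2.7},
  ],
  newtons=40,
)

```text
schema error: expected keys claw, dx, dy, dz, wx, wy, wz
```

Emit:
drive_tool(
  increments=[
    {"dx": 0,"dy": 0,"dz": 0,"wx": 0,"wy": 0,"wz": -10,"claw": 0.085},
    {"dx": 0,"dy": 0,"dz": 0,"wx": 0,"wy": 0,"wz": -2.7,"claw": 0.085},
    {"dx": -0.049,"dy": -0.0286,"dz": 0,"wx": 0,"wy": 0,"wz": 0,"claw": 0.085},
    {"dx": -0.049,"dy": -0.0286,"dz": 0,"wx": 0,"wy": 0,"wz": 0,"claw": 0.085},
    {"dx": -0.049,"dy": -0.0286,"dz": 0,"wx": 0,"wy": 0,"wz": 0,"claw": 0.085},
    {"dx": -0.049,"dy": -0.0286,"dz": 0.015,"wx": 0,"wy": 0,"wz": 0,"claw": 0.085},
    {"dx": -0.049,"dy": -0.0286,"dz": 0.025,"wx": 0,"wy": 0,"wz": 0,"claw": 0.085},
    {"dx": -0.049,"dy": -0.0286,"dz": 0.025,"wx": 0,"wy": 0,"wz": 0,"claw": 0.085},
    {"dx": -0.049,"dy": -0.0286,"dz": 0.025,"wx": 0,"wy": 0,"wz": 0,"claw": 0.085},
    {"dx": 0,"dy": 0,"dz": 0,"wx": 0,"wy": 0,"wz": 0,"claw": 0.085},
  ],
  newtons=40,
)

```text
t: 1.4
eef_pos: [0.5059, 0.4407, 0.1635]
tool_rot: [-0.0, 0.016, 1.0, -0.003]
contact_force: [-0.0, 0.6, 0.8]
gripper_width: 0.995
grasp_force: 0.0
```

```bash
cat >> h.py <<'E'
def delta(tx,ty,tz,yaw):
    """tool-frame shift (mm) after turning wz (deg) so tool y has world yaw"""
    o=get_obs();w,x,y,z=o['tool_rot'];c=np.array([2*(x*y-w*z),1-2*(x*x+z*z)])
    cur=np.degrees(np.arctan2(c[1],c[0]));wz=-((yaw-cur+180)%360-180)
    e=np.array([tx,ty])-1000*o['eef_pos'][:2];a=np.radians(yaw)
    print('pos',np.round(o['eef_pos']*1000,1),'yaw %.1f'%cur,'wz %.1f'%wz,'dx %.1f dy %.1f dz %.1f'%(-np.sin(a)*e[0]+np.cos(a)*e[1],np.cos(a)*e[0]+np.sin(a)*e[1],1000*o['eef_pos'][2]-tz),'gw %.1fmm gf %.1f'%(o['gripper_width']*85.4,o['grasp_force']),'t',o['t'])
E
python3 - <<'E'
from h import *
print(panels()); print(panels('scene'))
delta(501,447,28,88.7)
E
```

```text
[(858, 397, 197, 129, 89.8, np.float64(9.8)), (844, -218, 129, 48, -31.5, np.float64(55.3)), (413, 241, 127, 42, 89.7, np.float64(11.8))]
[(415, 243, 127, 48, -89.9, np.float64(11.7)), (503, 447, 133, 45, -1.4, np.float64(10.9)), (851, -214, 128, 53, -31.9, np.float64(54.2)), (864, 397, 196, 130, 89.9, np.float64(4.8))]
pos [501.6 446.6 165.6] yaw 88.6 wz -0.1 dx 0.7 dy 0.4 dz 137.6 gw 85.4mm gf 0.0 t 1.5
```

Emit:
drive_tool(
  increments=[
    {"dx": 0,"dy": 0,"dz": 0.05,"wx": 0,"wy": 0,"wz": 0,"claw": 0.085},
    {"dx": 0,"dy": 0,"dz": 0.05,"wx": 0,"wy": 0,"wz": 0,"claw": 0.085},
    {"dx": 0,"dy": 0,"dz": 0.025,"wx": 0,"wy": 0,"wz": 0,"claw": 0.085},
    {"dx": 0,"dy": 0,"dz": 0.012,"wx": 0,"wy": 0,"wz": 0,"claw": 0.085},
    {"dx": 0,"dy": 0,"dz": 0,"wx": 0,"wy": 0,"wz": 0,"claw": 0.085},
    {"dx": 0,"dy": 0,"dz": 0,"wx": 0,"wy": 0,"wz": 0,"claw": 0.03},
    {"dx": 0,"dy": 0,"dz": 0,"wx": 0,"wy": 0,"wz": 0,"claw": 0.03},
    {"dx": 0,"dy": 0,"dz": 0,"wx": 0,"wy": 0,"wz": 0,"claw": 0.03},
    {"dx": 0,"dy": 0,"dz": 0,"wx": 0,"wy": 0,"wz": 0,"claw": 0.03},
  ],
  newtons=60,
)

```text
t: 2.62
eef_pos: [0.5022, 0.4481, 0.0312]
tool_rot: [0.001, 0.011, 1.0, 0.001]
contact_force: [-0.4, -0.5, 7.3]
gripper_width: 0.507
grasp_force: 60.2
```

Emit:
drive_tool(
  increments=[
    {"dx": 0,"dy": 0,"dz": -0.03,"wx": 0,"wy": 0,"wz": 0,"claw": 0.03},
    {"dx": 0,"dy": 0,"dz": -0.03,"wx": 0,"wy": 0,"wz": 9.8,"claw": 0.03},
    {"dx": 0,"dy": 0,"dz": -0.03,"wx": 0,"wy": 0,"wz": 9.8,"claw": 0.03},
    {"dx": 0,"dy": 0,"dz": -0.03,"wx": 0,"wy": 0,"wz": 9.8,"claw": 0.03},
    {"dx": 0,"dy": 0,"dz": 0,"wx": 0,"wy": 0,"wz": 9.9,"claw": 0.03},
    {"dx": 0,"dy": 0,"dz": 0,"wx": 0,"wy": 0,"wz": 9.9,"claw": 0.03},
    {"dx": 0,"dy": 0,"dz": 0,"wx": 0,"wy": 0,"wz": 9.9,"claw": 0.03},
    {"dx": 0,"dy": 0,"dz": 0,"wx": 0,"wy": 0,"wz": 9.9,"claw": 0.03},
    {"dx": 0,"dy": 0,"dz": 0,"wx": 0,"wy": 0,"wz": 9.8,"claw": 0.03},
    {"dx": 0,"dy": 0,"dz": 0,"wx": 0,"wy": 0,"wz": 9.8,"claw": 0.03},
    {"dx": -0.055,"dy": -0.004,"dz": 0,"wx": 0,"wy": 0,"wz": 0,"claw": 0.03},
    {"dx": -0.055,"dy": -0.004,"dz": 0,"wx": 0,"wy": 0,"wz": 0,"claw": 0.03},
    {"dx": -0.055,"dy": -0.004,"dz": 0,"wx": 0,"wy": 0,"wz": 0,"claw": 0.03},
    {"dx": -0.055,"dy": -0.004,"dz": 0,"wx": 0,"wy": 0,"wz": 0,"claw": 0.03},
    {"dx": -0.055,"dy": -0.004,"dz": 0,"wx": 0,"wy": 0,"wz": 0,"claw": 0.03},
    {"dx": -0.055,"dy": -0.004,"dz": 0,"wx": 0,"wy": 0,"wz": 0,"claw": 0.03},
    {"dx": -0.055,"dy": -0.004,"dz": 0,"wx": 0,"wy": 0,"wz": 0,"claw": 0.03},
    {"dx": 0,"dy": 0,"dz": 0,"wx": 0,"wy": 0,"wz": 0,"claw": 0.03},
  ],
)

```text
t: 4.88
eef_pos: [0.4737, 0.0576, 0.15]
tool_rot: [0.0, 0.709, 0.705, 0.0]
contact_force: [-0.1, 0.4, 0.0]
gripper_width: 0.504
grasp_force: 61.3
```

Run:
```python
from h import *
for n in('top','scene'):
    S=snap(n,n+'1.png');print(panels(n,S,hi=.2))
delta(473.5,60,53,0)
```

```text
[(857, 397, 198, 129, -89.8, np.float64(22.2)), (845, -217, 130, 48, -30.8, np.float64(55.5)), (517, 272, 127, 43, -82.7, np.float64(11.8)), (413, 241, 127, 42, 89.7, np.float64(11.8)), (-30, 634, 152, 13, 85.7, np.float64(105.1))]
[(416, 242, 126, 47, 89.9, np.float64(11.3)), (520, 272, 125, 48, -82.6, np.float64(11.5)), (851, -215, 128, 50, -30.9, np.float64(54.1)), (864, 397, 194, 130, -89.9, np.float64(5.3))]
pos [474.6  62.1 149.8] yaw 0.0 wz 0.0 dx -2.1 dy -1.1 dz 96.8 gw 43.1mm gf 61.3 t 4.975
```

View pics/scene1.png

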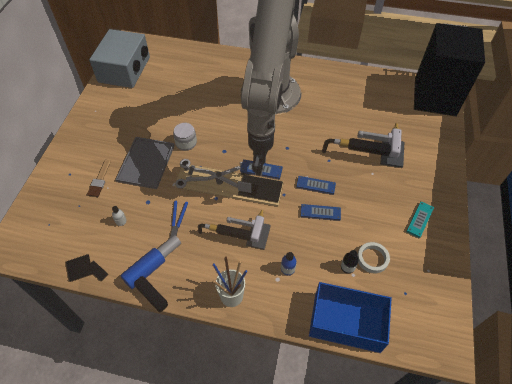

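The held panel is level at (262,170) above the rest; the two other panels are still at (316,185) and (320,212).

Emit:
drive_tool(
  increments=[
    {"dx": -0.002,"dy": -0.001,"dz": 0.03,"wx": 0,"wy": 0,"wz": 0,"claw": 0.03},
    {"dx": 0,"dy": 0,"dz": 0.03,"wx": 0,"wy": 0,"wz": 0,"claw": 0.03},
    {"dx": 0,"dy": 0,"dz": 0.02,"wx": 0,"wy": 0,"wz": 0,"claw": 0.03},
    {"dx": 0,"dy": 0,"dz": 0.01,"wx": 0,"wy": 0,"wz": 0,"claw": 0.03},
    {"dx": 0,"dy": 0,"dz": 0.004,"wx": 0,"wy": 0,"wz": 0,"claw": 0.03},
    {"dx": 0,"dy": 0,"dz": 0.002,"wx": 0,"wy": 0,"wz": 0,"claw": 0.03},
    {"dx": 0,"dy": 0,"dz": 0,"wx": 0,"wy": 0,"wz": 0,"claw": 0.03},
  ],
)

```text
t: 5.85
eef_pos: [0.4737, 0.0604, 0.0537]
tool_rot: [0.0, 0.706, 0.708, 0.0]
contact_force: [-0.7, 0.1, -0.3]
gripper_width: 0.509
grasp_force: 61.6
```

Emit:
drive_tool(
  increments=[
    {"dx": 0,"dy": 0,"dz": 0.0015,"wx": 0,"wy": 0,"wz": 0,"claw": 0.03},
    {"dx": 0,"dy": 0,"dz": 0,"wx": 0,"wy": 0,"wz": 0,"claw": 0.06},
    {"dx": 0,"dy": 0,"dz": 0,"wx": 0,"wy": 0,"wz": 0,"claw": 0.07},
    {"dx": 0,"dy": 0,"dz": 0,"wx": 0,"wy": 0,"wz": 0,"claw": 0.085},
    {"dx": 0,"dy": 0,"dz": -0.05,"wx": 0,"wy": 0,"wz": 0,"claw": 0.085},
    {"dx": 0,"dy": 0,"dz": -0.05,"wx": 0,"wy": 0,"wz": 0,"claw": 0.085},
    {"dx": 0.06,"dy": 0,"dz": 0,"wx": 0,"wy": 0,"wz": 0,"claw": 0.085},
    {"dx": 0.06,"dy": 0,"dz": 0,"wx": 0,"wy": 0,"wz": 0,"claw": 0.085},
    {"dx": 0,"dy": 0,"dz": 0,"wx": 0,"wy": 0,"wz": 0,"claw": 0.085},
  ],
)

```text
t: 6.98
eef_pos: [0.4726, 0.1859, 0.1519]
tool_rot: [-0.001, 0.703, 0.711, 0.001]
contact_force: [-0.3, -0.3, 0.6]
gripper_width: 0.994
grasp_force: 0.0
```

Run:
```python
from h import *
for n in('top','scene'):
    S=snap(n);print([p for p in panels(n,S,hi=.2) if p[0]<600])
delta(519,272,30,7.3)
```

```text
[(-34, 586, 77, 31, 62.4, np.float64(105.8))]
[(414, 246, 120, 49, 88.5, np.float64(11.3)), (520, 272, 125, 47, -84.1, np.float64(11.3))]
pos [472.7 180.4 151.6] yaw 0.2 wz -7.1 dx 85.0 dy 57.6 dz 121.6 gw 84.9mm gf 0.0 t 7.075
```

Emit:
drive_tool(
  increments=[
    {"dx": 0,"dy": 0,"dz": 0,"wx": 0,"wy": 0,"wz": -6.5,"claw": 0.085},
    {"dx": 0.043,"dy": 0.028,"dz": 0,"wx": 0,"wy": 0,"wz": 0,"claw": 0.085},
    {"dx": 0.043,"dy": 0.028,"dz": 0.02,"wx": 0,"wy": 0,"wz": 0,"claw": 0.085},
    {"dx": 0,"dy": 0,"dz": 0.04,"wx": 0,"wy": 0,"wz": 0,"claw": 0.085},
    {"dx": 0,"dy": 0,"dz": 0.04,"wx": 0,"wy": 0,"wz": 0,"claw": 0.085},
    {"dx": 0,"dy": 0,"dz": 0.021,"wx": 0,"wy": 0,"wz": 0,"claw": 0.085},
    {"dx": 0,"dy": 0,"dz": 0,"wx": 0,"wy": 0,"wz": 0,"claw": 0.085},
    {"dx": 0,"dy": 0,"dz": 0,"wx": 0,"wy": 0,"wz": 0,"claw": 0.03},
    {"dx": 0,"dy": 0,"dz": 0,"wx": 0,"wy": 0,"wz": 0,"claw": 0.03},
    {"dx": 0,"dy": 0,"dz": 0,"wx": 0,"wy": 0,"wz": 0,"claw": 0.03},
    {"dx": 0,"dy": 0,"dz": 0,"wx": 0,"wy": 0,"wz": 0,"claw": 0.03},
  ],
)

```text
t: 8.45
eef_pos: [0.5194, 0.2725, 0.0327]
tool_rot: [-0.0, 0.665, 0.747, 0.001]
contact_force: [-2.9, -1.0, 10.9]
gripper_width: 0.503
grasp_force: 59.4
```

Run:
```python
from h import *
for n in('top','scene'):
    S=snap(n,n+'2.png');print([p for p in panels(n,S,hi=.2) if p[0]<600])
delta(473.5,60,65,0)
```

```text
[(476, 63, 128, 48, -88.5, np.float64(31.9)), (413, 235, 114, 42, 89.7, np.float64(11.9)), (-30, 623, 112, 3, 89.5, np.float64(153.5))]
[]
pos [519.4 272.6  32.7] yaw 6.6 wz 6.6 dx -212.6 dy -45.9 dz -32.3 gw 42.9mm gf 59.4 t 8.55
```

Emit:
drive_tool(
  increments=[
    {"dx": 0,"dy": 0,"dz": -0.04,"wx": 0,"wy": 0,"wz": 0,"claw": 0.03},
    {"dx": 0,"dy": 0,"dz": -0.04,"wx": 0,"wy": 0,"wz": 6.6,"claw": 0.03},
    {"dx": 0,"dy": 0,"dz": -0.04,"wx": 0,"wy": 0,"wz": 0,"claw": 0.03},
    {"dx": -0.053,"dy": -0.0115,"dz": 0,"wx": 0,"wy": 0,"wz": 0,"claw": 0.03},
    {"dx": -0.053,"dy": -0.0115,"dz": 0,"wx": 0,"wy": 0,"wz": 0,"claw": 0.03},
    {"dx": -0.053,"dy": -0.0115,"dz": 0,"wx": 0,"wy": 0,"wz": 0,"claw": 0.03},
    {"dx": -0.053,"dy": -0.0115,"dz": 0,"wx": 0,"wy": 0,"wz": 0,"claw": 0.03},
    {"dx": 0,"dy": 0,"dz": 0,"wx": 0,"wy": 0,"wz": 0,"claw": 0.03},
    {"dx": 0,"dy": 0,"dz": 0,"wx": 0,"wy": 0,"wz": 0,"claw": 0.03},
    {"dx": 0,"dy": 0,"dz": 0,"wx": 0,"wy": 0,"wz": 0,"claw": 0.03},
  ],
)

```text
t: 9.8
eef_pos: [0.4733, 0.0616, 0.151]
tool_rot: [0.0, 0.706, 0.708, 0.0]
contact_force: [-0.2, 0.5, -1.0]
gripper_width: 0.503
grasp_force: 60.9
```

Run:
```python
from h import *
delta(474,60,66,0)
```

```text
pos [473.3  61.6 151. ] yaw 0.2 wz 0.2 dx -1.6 dy 0.7 dz 85.0 gw 43.0mm gf 60.9 t 9.8
```

Emit:
drive_tool(
  increments=[
    {"dx": -0.001,"dy": 0.001,"dz": 0.04,"wx": 0,"wy": 0,"wz": 0,"claw": 0.03},
    {"dx": 0,"dy": 0,"dz": 0.03,"wx": 0,"wy": 0,"wz": 0,"claw": 0.03},
    {"dx": 0,"dy": 0,"dz": 0.01,"wx": 0,"wy": 0,"wz": 0,"claw": 0.03},
    {"dx": 0,"dy": 0,"dz": 0.004,"wx": 0,"wy": 0,"wz": 0,"claw": 0.03},
    {"dx": 0,"dy": 0,"dz": 0,"wx": 0,"wy": 0,"wz": 0,"claw": 0.03},
    {"dx": 0,"dy": 0,"dz": 0,"wx": 0,"wy": 0,"wz": 0,"claw": 0.03},
  ],
)

```text
t: 10.55
eef_pos: [0.4736, 0.0592, 0.067]
tool_rot: [-0.0, 0.707, 0.707, -0.0]
contact_force: [-1.0, -2.6, 2.6]
gripper_width: 0.502
grasp_force: 73.4
```

Emit:
drive_tool(
  increments=[
    {"dx": 0,"dy": 0,"dz": 0,"wx": 0,"wy": 0,"wz": 0,"claw": 0.06},
    {"dx": 0,"dy": 0,"dz": 0,"wx": 0,"wy": 0,"wz": 0,"claw": 0.07},
    {"dx": 0,"dy": 0,"dz": 0,"wx": 0,"wy": 0,"wz": 0,"claw": 0.085},
    {"dx": 0,"dy": 0,"dz": -0.04,"wx": 0,"wy": 0,"wz": 0,"claw": 0.085},
    {"dx": 0,"dy": 0,"dz": -0.04,"wx": 0,"wy": 0,"wz": 0,"claw": 0.085},
    {"dx": 0.06,"dy": -0.02,"dz": 0,"wx": 0,"wy": 0,"wz": 0,"claw": 0.085},
    {"dx": 0.06,"dy": -0.02,"dz": 0,"wx": 0,"wy": 0,"wz": 0,"claw": 0.085},
    {"dx": 0.06,"dy": -0.02,"dz": 0,"wx": 0,"wy": 0,"wz": 0,"claw": 0.085},
    {"dx": 0,"dy": 0,"dz": 0,"wx": 0,"wy": 0,"wz": 0,"claw": 0.085},
    {"dx": 0,"dy": 0,"dz": 0,"wx": 0,"wy": 0,"wz": 0,"claw": 0.085},
  ],
)

```text
t: 11.8
eef_pos: [0.4144, 0.2366, 0.1468]
tool_rot: [0.0, 0.707, 0.708, -0.0]
contact_force: [0.7, -0.5, 0.0]
gripper_width: 0.996
grasp_force: 0.0
```

Run:
```python
from h import *
for n in('top','scene'):
    S=snap(n);print([p for p in panels(n,S,hi=.2) if p[0]<600])
delta(414,241,31,0)
```

```text
[(-30, 647, 134, 4, 89.9, np.float64(142.6))]
[(415, 243, 126, 48, -89.4, np.float64(11.4))]
pos [414.9 235.4 146.8] yaw -0.1 wz -0.1 dx 5.6 dy -0.9 dz 115.8 gw 85.5mm gf 0.0 t 11.9
```

Emit:
drive_tool(
  increments=[
    {"dx": 0.005,"dy": 0,"dz": 0.04,"wx": 0,"wy": 0,"wz": 0,"claw": 0.085},
    {"dx": 0,"dy": 0,"dz": 0.045,"wx": 0,"wy": 0,"wz": 0,"claw": 0.085},
    {"dx": 0,"dy": 0,"dz": 0.03,"wx": 0,"wy": 0,"wz": 0,"claw": 0.085},
    {"dx": 0,"dy": 0,"dz": 0,"wx": 0,"wy": 0,"wz": 0,"claw": 0.085},
    {"dx": 0,"dy": 0,"dz": 0,"wx": 0,"wy": 0,"wz": 0,"claw": 0.03},
    {"dx": 0,"dy": 0,"dz": 0,"wx": 0,"wy": 0,"wz": 0,"claw": 0.03},
    {"dx": 0,"dy": 0,"dz": 0,"wx": 0,"wy": 0,"wz": 0,"claw": 0.03},
    {"dx": 0,"dy": 0,"dz": 0,"wx": 0,"wy": 0,"wz": 0,"claw": 0.03},
  ],
)

```text
t: 12.9
eef_pos: [0.415, 0.2423, 0.0336]
tool_rot: [-0.0, 0.707, 0.707, 0.001]
contact_force: [-3.0, -3.3, 14.1]
gripper_width: 0.496
grasp_force: 58.8
```

Run:
```python
from h import *
for n in('top',):
    S=snap(n);print([p for p in panels(n,S,hi=.2) if p[0]<600])
delta(474,60,79,0)
```

```text
[(-30, 651, 101, 3, 89.6, np.float64(103.5))]
pos [415.  242.3  33.6] yaw 0.0 wz 0.0 dx -182.3 dy 59.0 dz -45.4 gw 42.3mm gf 58.8 t 12.95
```

Emit:
drive_tool(
  increments=[
    {"dx": 0,"dy": 0,"dz": -0.04,"wx": 0,"wy": 0,"wz": 0,"claw": 0.03},
    {"dx": 0,"dy": 0,"dz": -0.04,"wx": 0,"wy": 0,"wz": 0,"claw": 0.03},
    {"dx": 0,"dy": 0,"dz": -0.04,"wx": 0,"wy": 0,"wz": 0,"claw": 0.03},
    {"dx": 0,"dy": 0,"dz": 0,"wx": 0,"wy": 0,"wz": 0,"claw": 0.03},
    {"dx": 0,"dy": 0,"dz": 0,"wx": 0,"wy": 0,"wz": 0,"claw": 0.03},
  ],
)

```text
t: 13.58
eef_pos: [0.4139, 0.242, 0.1517]
tool_rot: [-0.0, 0.707, 0.707, 0.0]
contact_force: [0.7, 0.3, -0.9]
gripper_width: 0.488
grasp_force: 60.7
```

Run:
```python
from h import *
for n in('top','scene'):
    S=snap(n,n+'3.png');print([p for p in panels(n,S,hi=.2) if p[0]<600])
delta(474,60,79,0)
```

```text
[(-31, 623, 129, 5, 89.0, np.float64(129.6))]
[]
pos [413.6 241.6 150.9] yaw 0.0 wz 0.0 dx -181.6 dy 60.4 dz 71.9 gw 41.5mm gf 60.8 t 13.675
```

View pics/scene3.png

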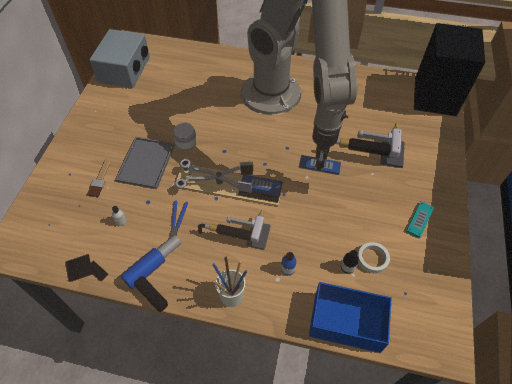

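The third panel is held at (320,165); the two placed ones sit on the rest at (263,188), aligned.

Emit:
drive_tool(
  increments=[
    {"dx": -0.0455,"dy": 0.015,"dz": 0,"wx": 0,"wy": 0,"wz": 0,"claw": 0.03},
    {"dx": -0.0455,"dy": 0.015,"dz": 0,"wx": 0,"wy": 0,"wz": 0,"claw": 0.03},
    {"dx": -0.0455,"dy": 0.015,"dz": 0,"wx": 0,"wy": 0,"wz": 0,"claw": 0.03},
    {"dx": -0.0455,"dy": 0.015,"dz": 0,"wx": 0,"wy": 0,"wz": 0,"claw": 0.03},
    {"dx": 0,"dy": 0,"dz": 0.03,"wx": 0,"wy": 0,"wz": 0,"claw": 0.03},
    {"dx": 0,"dy": 0,"dz": 0.025,"wx": 0,"wy": 0,"wz": 0,"claw": 0.03},
    {"dx": 0,"dy": 0,"dz": 0.012,"wx": 0,"wy": 0,"wz": 0,"claw": 0.03},
    {"dx": 0,"dy": 0,"dz": 0.003,"wx": 0,"wy": 0,"wz": 0,"claw": 0.03},
    {"dx": 0,"dy": 0,"dz": 0,"wx": 0,"wy": 0,"wz": 0,"claw": 0.03},
    {"dx": 0,"dy": 0,"dz": 0,"wx": 0,"wy": 0,"wz": 0,"claw": 0.03},
  ],
)

```text
t: 14.92
eef_pos: [0.4742, 0.06, 0.0822]
tool_rot: [-0.0, 0.707, 0.707, -0.0]
contact_force: [-2.3, -1.5, -1.9]
gripper_width: 0.491
grasp_force: 60.9
```

Emit:
drive_tool(
  increments=[
    {"dx": 0,"dy": 0,"dz": 0.003,"wx": 0,"wy": 0,"wz": 0,"claw": 0.03},
    {"dx": 0,"dy": 0,"dz": 0,"wx": 0,"wy": 0,"wz": 0,"claw": 0.03},
    {"dx": 0,"dy": 0,"dz": 0,"wx": 0,"wy": 0,"wz": 0,"claw": 0.03},
  ],
)

```text
t: 15.3
eef_pos: [0.4743, 0.0602, 0.0789]
tool_rot: [-0.0, 0.707, 0.707, -0.0]
contact_force: [-3.3, 0.5, 0.2]
gripper_width: 0.487
grasp_force: 61.6
```

Emit:
drive_tool(
  increments=[
    {"dx": 0,"dy": 0,"dz": 0,"wx": 0,"wy": 0,"wz": 0,"claw": 0.055},
    {"dx": 0,"dy": 0,"dz": 0,"wx": 0,"wy": 0,"wz": 0,"claw": 0.07},
    {"dx": 0,"dy": 0,"dz": 0,"wx": 0,"wy": 0,"wz": 0,"claw": 0.085},
    {"dx": 0,"dy": 0,"dz": -0.04,"wx": 0,"wy": 0,"wz": 0,"claw": 0.085},
    {"dx": 0,"dy": 0,"dz": -0.05,"wx": 0,"wy": 0,"wz": 0,"claw": 0.085},
    {"dx": -0.06,"dy": 0,"dz": 0,"wx": 0,"wy": 0,"wz": 0,"claw": 0.085},
    {"dx": -0.06,"dy": 0,"dz": 0,"wx": 0,"wy": 0,"wz": 0,"claw": 0.085},
    {"dx": -0.06,"dy": 0,"dz": 0,"wx": 0,"wy": 0,"wz": 0,"claw": 0.085},
    {"dx": -0.06,"dy": 0,"dz": 0,"wx": 0,"wy": 0,"wz": 0,"claw": 0.085},
    {"dx": 0,"dy": 0,"dz": 0,"wx": 0,"wy": 0,"wz": 0,"claw": 0.085},
  ],
)

```text
t: 16.55
eef_pos: [0.4738, -0.1859, 0.1695]
tool_rot: [0.002, 0.71, 0.704, -0.0]
contact_force: [0.5, 1.6, 0.1]
gripper_width: 1.0
grasp_force: 0.0
```

Run:
```python
from h import *
S=snap('top');print([p for p in panels('top',S,hi=.2) if p[0]<600]);
im=S[0][120:220,220:420];im2=snap('scene')[0][140:230,150:320]
cv2.imwrite('pics/st.png',np.hstack([cv2.resize(im,(400,300)),cv2.resize(im2,(400,300))])[:,:,::-1])
delta(476.5,-155,60,0)
```

```text
[(474, 61, 129, 46, 89.2, np.float64(56.0)), (-31, 628, 149, 33, 77.0, np.float64(110.2))]
pos [ 474.5 -180.6  168.7] yaw -0.1 wz -0.1 dx 25.6 dy 2.0 dz 108.7 gw 85.0mm gf 0.0 t 16.65
```

View pics/st.png

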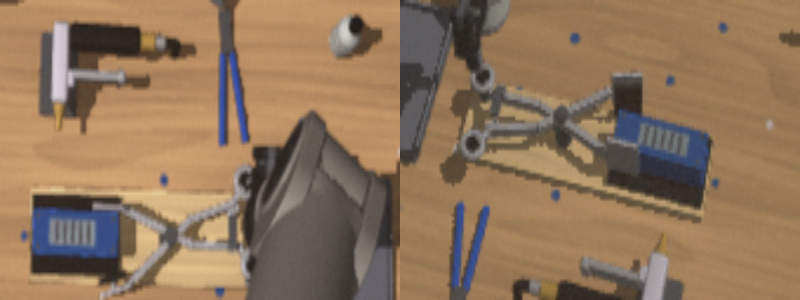

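The stack is square on the rest, left crop (77,232): measured centre (474,61), top 56 mm, as expected for three panels.

Emit:
drive_tool(
  increments=[
    {"dx": 0.026,"dy": 0.002,"dz": 0,"wx": 0,"wy": 0,"wz": 0,"claw": 0.085},
    {"dx": 0,"dy": 0,"dz": 0.04,"wx": 0,"wy": 0,"wz": 0,"claw": 0.085},
    {"dx": 0,"dy": 0,"dz": 0.04,"wx": 0,"wy": 0,"wz": 0,"claw": 0.085},
    {"dx": 0,"dy": 0,"dz": 0.025,"wx": 0,"wy": 0,"wz": 0,"claw": 0.085},
    {"dx": 0,"dy": 0,"dz": 0.01,"wx": 0,"wy": 0,"wz": 0,"claw": 0.085},
    {"dx": 0,"dy": 0,"dz": 0,"wx": 0,"wy": 0,"wz": 0,"claw": 0.085},
  ],
  newtons=50,
)

```text
t: 17.4
eef_pos: [0.4768, -0.153, 0.0537]
tool_rot: [-0.0, 0.706, 0.708, -0.0]
contact_force: [-0.6, -0.6, 0.8]
gripper_width: 0.997
grasp_force: 0.0
```

Run:
```python
from h import *
delta(476.5,-155,54,0)
```

```text
pos [ 476.8 -153.    53.7] yaw 0.1 wz 0.1 dx -2.0 dy -0.3 dz -0.3 gw 85.2mm gf 0.0 t 17.4
```

Emit:
drive_tool(
  increments=[
    {"dx": 0,"dy": 0,"dz": 0,"wx": 0,"wy": 0,"wz": 0,"claw": 0.05},
    {"dx": 0,"dy": 0,"dz": 0,"wx": 0,"wy": 0,"wz": 0,"claw": 0.04},
    {"dx": 0,"dy": 0,"dz": 0,"wx": 0,"wy": 0,"wz": 0,"claw": 0.035},
    {"dx": 0,"dy": 0,"dz": 0,"wx": 0,"wy": 0,"wz": 0,"claw": 0.03},
    {"dx": 0,"dy": 0,"dz": 0,"wx": 0,"wy": 0,"wz": 0,"claw": 0.024},
    {"dx": 0,"dy": 0,"dz": 0,"wx": 0,"wy": 0,"wz": 0,"claw": 0.018},
    {"dx": 0,"dy": 0,"dz": 0,"wx": 0,"wy": 0,"wz": 0,"claw": 0.015},
    {"dx": 0,"dy": 0,"dz": 0,"wx": 0,"wy": 0,"wz": 0,"claw": 0.015},
    {"dx": 0,"dy": 0,"dz": 0,"wx": 0,"wy": 0,"wz": 0,"claw": 0.015},
    {"dx": 0,"dy": 0,"dz": 0,"wx": 0,"wy": 0,"wz": 0,"claw": 0.015},
  ],
)

```text
t: 18.65
eef_pos: [0.4759, -0.1554, 0.0556]
tool_rot: [0.0, 0.707, 0.707, 0.0]
contact_force: [-7.4, -1.7, 20.3]
gripper_width: 0.288
grasp_force: 47.9
```

Emit:
drive_tool(
  increments=[
    {"dx": 0,"dy": 0,"dz": 0,"wx": 0,"wy": 0,"wz": 0,"claw": 0.03},
    {"dx": 0,"dy": 0,"dz": 0,"wx": 0,"wy": 0,"wz": 0,"claw": 0.05},
    {"dx": 0,"dy": 0,"dz": 0,"wx": 0,"wy": 0,"wz": 0,"claw": 0.075},
    {"dx": 0,"dy": 0,"dz": 0,"wx": 0,"wy": 0,"wz": 0,"claw": 0.085},
    {"dx": 0,"dy": 0,"dz": 0,"wx": 0,"wy": 0,"wz": 0,"claw": 0.085},
    {"dx": 0,"dy": 0,"dz": -0.05,"wx": 0,"wy": 0,"wz": 0,"claw": 0.085},
    {"dx": 0,"dy": 0,"dz": -0.05,"wx": 0,"wy": 0,"wz": 0,"claw": 0.085},
    {"dx": 0.055,"dy": 0.02,"dz": 0,"wx": 0,"wy": 0,"wz": 0,"claw": 0.085},
    {"dx": 0.055,"dy": 0.025,"dz": 0,"wx": 0,"wy": 0,"wz": 0,"claw": 0.085},
    {"dx": 0.055,"dy": 0.028,"dz": 0,"wx": 0,"wy": 0,"wz": 0,"claw": 0.085},
    {"dx": 0.003,"dy": 0.058,"dz": 0,"wx": 0,"wy": 0,"wz": 0,"claw": 0.085},
    {"dx": 0,"dy": 0.058,"dz": 0,"wx": 0,"wy": 0,"wz": 0,"claw": 0.085},
    {"dx": 0,"dy": 0,"dz": 0,"wx": 0,"wy": 0,"wz": 0,"claw": 0.085},
  ],
)

```text
t: 20.27
eef_pos: [0.6689, 0.0146, 0.1531]
tool_rot: [0.001, 0.706, 0.708, 0.0]
contact_force: [-1.0, -0.2, -0.1]
gripper_width: 0.999
grasp_force: 0.0
```

```bash
cat > sw.py <<'E'
from h import *
import sys
def crops(f):
    S=snap('top');print([p for p in panels('top',S,hi=.2) if p[0]<600])
    im=S[0][100:220,215:455];im2=snap('scene')[0][140:230,110:320]
    cv2.imwrite('pics/'+f,np.hstack([cv2.resize(im,(400,200),interpolation=2),cv2.resize(im2,(400,200),interpolation=2)])[:,:,::-1])
E
python3 - <<'E'
from sw import *
crops('lock.png'); delta(667,14.5,54,0)
E
```

```text
[(-30, 651, 78, 3, 90.0, np.float64(142.4))]
pos [665.1  13.6 153. ] yaw 0.0 wz 0.0 dx 0.9 dy 1.9 dz 99.0 gw 85.1mm gf 0.0 t 20.375
```

View pics/lock.png

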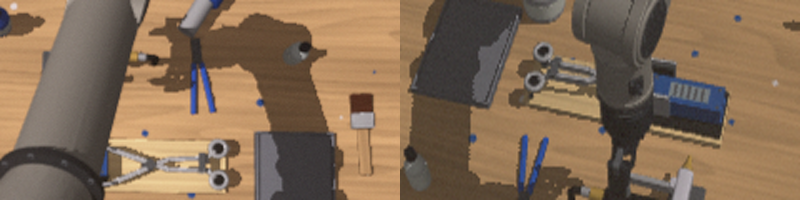

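```bash
cat >> sw.py <<'E'
def swing(S=None):
    im,d=S or snap('top');P=cloud('top',d);x,y,z=np.moveaxis(P,-1,0)
    m=(y<-.185)&(y>-.245)&(x>.42)&(x<.57)&(z>.035)&(z<.07)
    k,l,st,_=cv2.connectedComponentsWithStats(m.astype(np.uint8))
    c=sorted([(q:=P[l==i])[:,:2].min(0)/2+q[:,:2].max(0)/2 for i in range(1,k) if st[i,4]>25],key=lambda c:c[0])
    print('loops',np.round(np.array(c)*1000,1),[st[i,4] for i in range(1,k)])
E
python3 - <<'E'
from sw import *
swing(); z=np.load('top0.npz'); swing((z['im'],z['d']))
E
```

```text
loops [[ 452.7 -207.1]
 [ 502.  -206.7]] [np.int32(131), np.int32(127)]
loops [[ 452.7 -207.1]
 [ 528.  -201.4]] [np.int32(109), np.int32(125)]
```

The loops moved 26.6 mm closer (about 0.21 rad), so the forceps are on the last tooth. Next is the gun.

Emit:
drive_tool(
  increments=[
    {"dx": 0.001,"dy": 0.002,"dz": 0.04,"wx": 0,"wy": 0,"wz": 0,"claw": 0.085},
    {"dx": 0,"dy": 0,"dz": 0.035,"wx": 0,"wy": 0,"wz": 0,"claw": 0.085},
    {"dx": 0,"dy": 0,"dz": 0.02,"wx": 0,"wy": 0,"wz": 0,"claw": 0.085},
    {"dx": 0,"dy": 0,"dz": 0,"wx": 0,"wy": 0,"wz": 0,"claw": 0.085},
    {"dx": 0,"dy": 0,"dz": 0,"wx": 0,"wy": 0,"wz": 0,"claw": 0.085},
  ],
  newtons=40,
)

```text
t: 21.05
eef_pos: [0.6683, 0.0148, 0.0602]
tool_rot: [0.001, 0.707, 0.707, 0.001]
contact_force: [-0.2, -0.1, -0.1]
gripper_width: 0.997
grasp_force: 0.0
```

Emit:
drive_tool(
  increments=[
    {"dx": 0,"dy": 0,"dz": 0,"wx": 0,"wy": 0,"wz": 0,"claw": 0.055},
    {"dx": 0,"dy": 0,"dz": 0,"wx": 0,"wy": 0,"wz": 0,"claw": 0.045},
    {"dx": 0,"dy": 0,"dz": 0,"wx": 0,"wy": 0,"wz": 0,"claw": 0.035},
    {"dx": 0,"dy": 0,"dz": 0,"wx": 0,"wy": 0,"wz": 0,"claw": 0.03},
    {"dx": 0,"dy": 0,"dz": 0,"wx": 0,"wy": 0,"wz": 0,"claw": 0.03},
    {"dx": 0,"dy": 0,"dz": 0,"wx": 0,"wy": 0,"wz": 0,"claw": 0.03},
    {"dx": 0,"dy": 0,"dz": 0,"wx": 0,"wy": 0,"wz": 0,"claw": 0.03},
    {"dx": 0,"dy": 0,"dz": 0,"wx": 0,"wy": 0,"wz": 0,"claw": 0.03},
  ],
)

```text
t: 22.05
eef_pos: [0.6691, 0.0146, 0.0605]
tool_rot: [0.001, 0.707, 0.707, 0.001]
contact_force: [1.0, -1.6, 6.0]
gripper_width: 0.486
grasp_force: 40.5
```

Emit:
drive_tool(
  increments=[
    {"dx": 0,"dy": 0,"dz": 0,"wx": 0,"wy": 0,"wz": 0,"claw": 0.03},
    {"dx": 0,"dy": 0,"dz": 0,"wx": 0,"wy": 0,"wz": 0,"claw": 0.03},
    {"dx": 0,"dy": 0,"dz": 0,"wx": 0,"wy": 0,"wz": 0,"claw": 0.03},
  ],
  newtons=60,
)

```text
t: 22.42
eef_pos: [0.6693, 0.0146, 0.0606]
tool_rot: [0.001, 0.707, 0.707, 0.001]
contact_force: [0.8, 0.0, 7.3]
gripper_width: 0.474
grasp_force: 58.2
```

Emit:
drive_tool(
  increments=[
    {"dx": 0,"dy": 0,"dz": 0,"wx": 0,"wy": 0,"wz": 0,"claw": 0.085},
    {"dx": 0,"dy": 0,"dz": 0,"wx": 0,"wy": 0,"wz": 0,"claw": 0.085},
    {"dx": 0,"dy": 0,"dz": 0,"wx": 0,"wy": 0,"wz": 0,"claw": 0.085},
    {"dx": 0,"dy": 0,"dz": 0,"wx": 0,"wy": 0,"wz": 0,"claw": 0.085},
    {"dx": 0,"dy": 0,"dz": 0,"wx": 0,"wy": 0,"wz": 0,"claw": 0.085},
    {"dx": 0,"dy": 0,"dz": 0,"wx": 0,"wy": 0,"wz": 0,"claw": 0.085},
  ],
)

```text
t: 23.18
eef_pos: [0.6677, 0.0151, 0.0589]
tool_rot: [0.0, 0.707, 0.707, 0.0]
contact_force: [0.0, -0.5, -0.0]
gripper_width: 0.997
grasp_force: 0.0
```

Emit:
drive_tool(
  increments=[
    {"dx": 0,"dy": 0,"dz": 0,"wx": 0,"wy": 0,"wz": 0,"claw": 0.055},
    {"dx": 0,"dy": 0,"dz": 0,"wx": 0,"wy": 0,"wz": 0,"claw": 0.045},
    {"dx": 0,"dy": 0,"dz": 0,"wx": 0,"wy": 0,"wz": 0,"claw": 0.035},
    {"dx": 0,"dy": 0,"dz": 0,"wx": 0,"wy": 0,"wz": 0,"claw": 0.03},
    {"dx": 0,"dy": 0,"dz": 0,"wx": 0,"wy": 0,"wz": 0,"claw": 0.03},
    {"dx": 0,"dy": 0,"dz": 0,"wx": 0,"wy": 0,"wz": 0,"claw": 0.03},
    {"dx": 0,"dy": 0,"dz": 0,"wx": 0,"wy": 0,"wz": 0,"claw": 0.03},
    {"dx": 0,"dy": 0,"dz": 0,"wx": 0,"wy": 0,"wz": 0,"claw": 0.03},
  ],
)

```text
t: 24.18
eef_pos: [0.6692, 0.0148, 0.0598]
tool_rot: [0.001, 0.707, 0.707, 0.001]
contact_force: [5.2, -1.3, 4.7]
gripper_width: 0.476
grasp_force: 59.2
```

Emit:
drive_tool(
  increments=[
    {"dx": 0,"dy": 0,"dz": 0,"wx": 0,"wy": 0,"wz": 0,"claw": 0.085},
    {"dx": 0,"dy": 0,"dz": 0,"wx": 0,"wy": 0,"wz": 0,"claw": 0.085},
    {"dx": 0,"dy": 0,"dz": 0,"wx": 0,"wy": 0,"wz": 0,"claw": 0.085},
    {"dx": 0,"dy": 0,"dz": 0,"wx": 0,"wy": 0,"wz": 0,"claw": 0.085},
    {"dx": 0,"dy": 0,"dz": 0,"wx": 0,"wy": 0,"wz": 0,"claw": 0.085},
    {"dx": 0,"dy": 0,"dz": 0,"wx": 0,"wy": 0,"wz": 0,"claw": 0.085},
    {"dx": 0,"dy": 0,"dz": -0.05,"wx": 0,"wy": 0,"wz": 0,"claw": 0.085},
    {"dx": 0,"dy": 0,"dz": -0.05,"wx": 0,"wy": 0,"wz": 0,"claw": 0.085},
    {"dx": -0.0454,"dy": -0.033,"dz": 0,"wx": 0,"wy": 0,"wz": 0,"claw": 0.04},
    {"dx": -0.0454,"dy": -0.033,"dz": 0,"wx": 0,"wy": 0,"wz": 0,"claw": 0.0},
    {"dx": -0.0454,"dy": -0.033,"dz": 0,"wx": 0,"wy": 0,"wz": 0,"claw": 0.0},
    {"dx": -0.0454,"dy": -0.033,"dz": 0,"wx": 0,"wy": 0,"wz": 0,"claw": 0.0},
    {"dx": -0.0454,"dy": -0.033,"dz": 0,"wx": 0,"wy": 0,"wz": 0,"claw": 0.0},
    {"dx": 0,"dy": 0,"dz": 0,"wx": 0,"wy": 0,"wz": 0,"claw": 0.0},
  ],
)

```text
t: 25.92
eef_pos: [0.4993, -0.2166, 0.1594]
tool_rot: [0.0, 0.71, 0.704, -0.001]
contact_force: [0.3, -0.7, -0.4]
gripper_width: -0.003
grasp_force: 0.0
```

Run:
```python
from sw import *
S=snap('top');print([p for p in panels('top',S,hi=.2) if p[0]<600])
im=S[0][90:230,200:420];s2=snap('scene');im2=s2[0][110:250,110:330]
cv2.imwrite('pics/pre.png',np.hstack([cv2.resize(im,(400,255),interpolation=2),cv2.resize(im2,(400,255),interpolation=2)])[:,:,::-1])
delta(503,-212,90,0)
```

```text
[(473, 60, 128, 45, 89.9, np.float64(55.9)), (-30, 636, 135, 3, 90.0, np.float64(128.8))]
pos [ 502.7 -212.3  159. ] yaw -0.1 wz -0.1 dx 0.3 dy 0.3 dz 69.0 gw -0.1mm gf 0.0 t 26.025
```

View pics/pre.png

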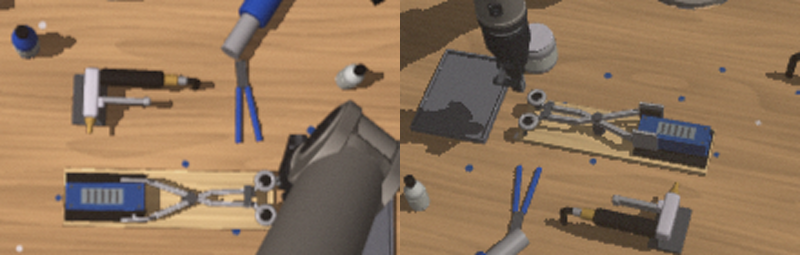

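The forceps are still locked on the stack (left crop, (100,197)) and the trigger (130,102) is back out. I'll press the moving loop.

Emit:
drive_tool(
  increments=[
    {"dx": 0,"dy": 0,"dz": 0.04,"wx": 0,"wy": 0,"wz": 0,"claw": 0.0},
    {"dx": 0,"dy": 0,"dz": 0.02,"wx": 0,"wy": 0,"wz": 0,"claw": 0.0},
    {"dx": 0,"dy": 0,"dz": 0.006,"wx": 0,"wy": 0,"wz": 0,"claw": 0.0},
    {"dx": 0,"dy": 0,"dz": 0,"wx": 0,"wy": 0,"wz": 0,"claw": 0.0},
  ],
)

```text
t: 26.52
eef_pos: [0.5034, -0.2113, 0.0928]
tool_rot: [-0.0, 0.706, 0.708, 0.0]
contact_force: [0.7, -0.5, 0.9]
gripper_width: 0.005
grasp_force: 0.0
```

Emit:
drive_tool(
  increments=[
    {"dx": 0,"dy": 0,"dz": 0.004,"wx": 0,"wy": 0,"wz": 0,"claw": 0.0},
    {"dx": 0,"dy": 0,"dz": 0.004,"wx": 0,"wy": 0,"wz": 0,"claw": 0.0},
    {"dx": 0,"dy": 0,"dz": 0,"wx": 0,"wy": 0,"wz": 0,"claw": 0.0},
  ],
)

```text
t: 26.9
eef_pos: [0.5026, -0.2119, 0.0848]
tool_rot: [-0.0, 0.707, 0.707, 0.0]
contact_force: [-0.3, 0.1, -0.2]
gripper_width: -0.003
grasp_force: 0.0
```

Emit:
drive_tool(
  increments=[
    {"dx": 0,"dy": 0,"dz": 0.003,"wx": 0,"wy": 0,"wz": 0,"claw": 0.0},
    {"dx": 0,"dy": 0,"dz": 0.003,"wx": 0,"wy": 0,"wz": 0,"claw": 0.0},
    {"dx": 0,"dy": 0,"dz": 0,"wx": 0,"wy": 0,"wz": 0,"claw": 0.0},
  ],
)

```text
t: 27.28
eef_pos: [0.5025, -0.212, 0.0785]
tool_rot: [-0.0, 0.707, 0.707, -0.0]
contact_force: [-0.3, -0.4, 0.3]
gripper_width: 0.002
grasp_force: 0.0
```

Emit:
drive_tool(
  increments=[
    {"dx": 0,"dy": 0,"dz": 0.003,"wx": 0,"wy": 0,"wz": 0,"claw": 0.0},
    {"dx": 0,"dy": 0,"dz": 0,"wx": 0,"wy": 0,"wz": 0,"claw": 0.0},
  ],
)

```text
t: 27.52
eef_pos: [0.5027, -0.2119, 0.0756]
tool_rot: [-0.0, 0.707, 0.707, -0.0]
contact_force: [-0.6, -0.1, -1.0]
gripper_width: 0.004
grasp_force: 0.0
```

Emit:
drive_tool(
  increments=[
    {"dx": 0,"dy": 0,"dz": 0.003,"wx": 0,"wy": 0,"wz": 0,"claw": 0.0},
    {"dx": 0,"dy": 0,"dz": 0,"wx": 0,"wy": 0,"wz": 0,"claw": 0.0},
  ],
)

```text
t: 27.78
eef_pos: [0.5025, -0.2119, 0.0726]
tool_rot: [-0.0, 0.707, 0.707, -0.0]
contact_force: [-0.7, 0.6, -0.7]
gripper_width: -0.003
grasp_force: 0.0
```

Emit:
drive_tool(
  increments=[
    {"dx": 0,"dy": 0,"dz": 0.003,"wx": 0,"wy": 0,"wz": 0,"claw": 0.0},
    {"dx": 0,"dy": 0,"dz": 0,"wx": 0,"wy": 0,"wz": 0,"claw": 0.0},
  ],
)

```text
t: 28.02
eef_pos: [0.5023, -0.2119, 0.0694]
tool_rot: [-0.0, 0.707, 0.707, -0.0]
contact_force: [0.7, 0.1, 0.1]
gripper_width: -0.003
grasp_force: 0.0
```

Emit:
drive_tool(
  increments=[
    {"dx": 0,"dy": 0,"dz": 0.002,"wx": 0,"wy": 0,"wz": 0,"claw": 0.0},
    {"dx": 0,"dy": 0,"dz": 0,"wx": 0,"wy": 0,"wz": 0,"claw": 0.0},
  ],
)

```text
t: 28.28
eef_pos: [0.5026, -0.212, 0.0676]
tool_rot: [-0.0, 0.707, 0.707, -0.0]
contact_force: [0.3, -0.8, -0.4]
gripper_width: -0.001
grasp_force: 0.0
```

Run:
```python
from sw import *
swing()
S=snap('top');print([p for p in panels('top',S,hi=.2) if p[0]<600])
im=S[0][90:230,200:420];s2=snap('scene');im2=s2[0][110:250,110:330]
cv2.imwrite('pics/post.png',np.hstack([cv2.resize(im,(400,255),interpolation=2),cv2.resize(im2,(400,255),interpolation=2)])[:,:,::-1])
```

```text
loops [[ 528.3 -197.7]] [np.int32(84), np.int32(6), np.int32(7)]
[(473, 60, 128, 45, -89.9, np.float64(56.1)), (-30, 632, 151, 16, 84.2, np.float64(118.7))]
```

View pics/post.png

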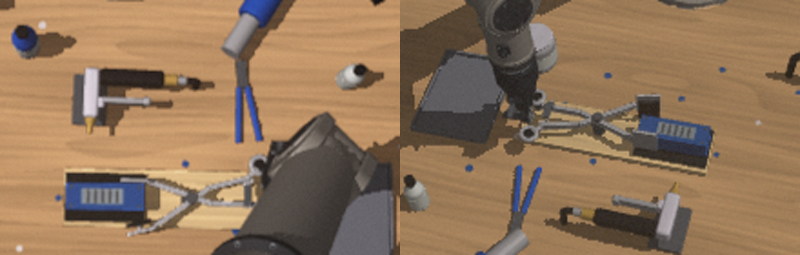

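The forceps have sprung open; the moving loop measures x = 528 mm, the same as at the start. The stack is undisturbed at (473,60).

Emit:
drive_tool(
  increments=[
    {"dx": 0,"dy": 0,"dz": -0.045,"wx": 0,"wy": 0,"wz": 0,"claw": 0.0},
    {"dx": 0,"dy": 0,"dz": -0.045,"wx": 0,"wy": 0,"wz": 0,"claw": 0.04},
    {"dx": 0.0544,"dy": -0.0058,"dz": 0,"wx": 0,"wy": 0,"wz": 0,"claw": 0.085},
    {"dx": 0.0544,"dy": -0.0058,"dz": 0,"wx": 0,"wy": 0,"wz": 0,"claw": 0.085},
    {"dx": 0.0544,"dy": -0.0058,"dz": 0,"wx": 0,"wy": 0,"wz": 0,"claw": 0.085},
    {"dx": 0.0544,"dy": -0.0058,"dz": 0,"wx": 0,"wy": 0,"wz": 0,"claw": 0.085},
    {"dx": 0.0544,"dy": -0.0058,"dz": 0,"wx": 0,"wy": 0,"wz": 0,"claw": 0.085},
    {"dx": 0,"dy": 0,"dz": 0.03,"wx": 0,"wy": 0,"wz": 0,"claw": 0.085},
    {"dx": 0,"dy": 0,"dz": 0.03,"wx": 0,"wy": 0,"wz": 0,"claw": 0.085},
    {"dx": 0,"dy": 0,"dz": 0.022,"wx": 0,"wy": 0,"wz": 0,"claw": 0.085},
    {"dx": 0,"dy": 0,"dz": 0,"wx": 0,"wy": 0,"wz": 0,"claw": 0.085},
    {"dx": 0,"dy": 0,"dz": 0,"wx": 0,"wy": 0,"wz": 0,"claw": 0.085},
  ],
)

```text
t: 29.92
eef_pos: [0.474, 0.0598, 0.0765]
tool_rot: [0.0, 0.707, 0.707, 0.0]
contact_force: [0.2, -0.3, -0.6]
gripper_width: 0.999
grasp_force: 0.0
```

Run:
```python
from sw import *
delta(473.5,60,74,0)
```

```text
pos [474.   59.8  76.5] yaw 0.0 wz 0.0 dx 0.2 dy -0.5 dz 2.5 gw 85.3mm gf 0.0 t 29.925
```

Emit:
drive_tool(
  increments=[
    {"dx": 0,"dy": 0,"dz": 0.0025,"wx": 0,"wy": 0,"wz": 0,"claw": 0.06},
    {"dx": 0,"dy": 0,"dz": 0,"wx": 0,"wy": 0,"wz": 0,"claw": 0.03},
    {"dx": 0,"dy": 0,"dz": 0,"wx": 0,"wy": 0,"wz": 0,"claw": 0.03},
    {"dx": 0,"dy": 0,"dz": 0,"wx": 0,"wy": 0,"wz": 0,"claw": 0.03},
    {"dx": 0,"dy": 0,"dz": 0,"wx": 0,"wy": 0,"wz": 0,"claw": 0.03},
    {"dx": 0,"dy": 0,"dz": -0.015,"wx": 0,"wy": 0,"wz": 0,"claw": 0.03},
    {"dx": 0,"dy": 0,"dz": -0.03,"wx": 0,"wy": 0,"wz": 0,"claw": 0.03},
    {"dx": 0,"dy": 0,"dz": -0.04,"wx": 0,"wy": 0,"wz": 0,"claw": 0.03},
    {"dx": 0,"dy": 0,"dz": -0.02,"wx": 0,"wy": 0,"wz": 0,"claw": 0.03},
    {"dx": 0,"dy": 0,"dz": 0,"wx": 0,"wy": 0,"wz": 0,"claw": 0.03},
  ],
)

```text
t: 31.18
eef_pos: [0.4745, 0.0602, 0.18]
tool_rot: [0.001, 0.707, 0.707, 0.002]
contact_force: [-0.7, 0.4, -1.7]
gripper_width: 0.506
grasp_force: 61.8
```

Run:
```python
from sw import *
snap('scene','pk1.png')
delta(449,-366,150,0)
```

```text
pos [473.7  60.3 178.8] yaw 0.0 wz 0.0 dx -426.3 dy -24.7 dz 28.8 gw 43.4mm gf 61.8 t 31.225
```

View pics/pk1.png

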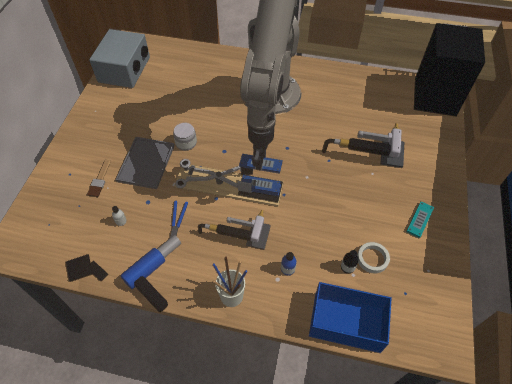

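One panel is held at (261,164); the other two remain on the rest at (263,186).

Emit:
drive_tool(
  increments=[
    {"dx": -0.0533,"dy": -0.003,"dz": 0,"wx": 0,"wy": 0,"wz": 0,"claw": 0.03},
    {"dx": -0.0533,"dy": -0.003,"dz": 0,"wx": 0,"wy": 0,"wz": 0,"claw": 0.03},
    {"dx": -0.0533,"dy": -0.003,"dz": 0,"wx": 0,"wy": 0,"wz": 0,"claw": 0.03},
    {"dx": -0.0533,"dy": -0.003,"dz": 0,"wx": 0,"wy": 0,"wz": 0,"claw": 0.03},
    {"dx": -0.0533,"dy": -0.003,"dz": 0,"wx": 0,"wy": 0,"wz": 0,"claw": 0.03},
    {"dx": -0.0533,"dy": -0.003,"dz": 0,"wx": 0,"wy": 0,"wz": 0,"claw": 0.03},
    {"dx": -0.0533,"dy": -0.003,"dz": 0,"wx": 0,"wy": 0,"wz": 0,"claw": 0.03},
    {"dx": -0.0533,"dy": -0.003,"dz": 0,"wx": 0,"wy": 0,"wz": 0,"claw": 0.03},
    {"dx": 0,"dy": 0,"dz": 0,"wx": 0,"wy": 0,"wz": 10,"claw": 0.03},
    {"dx": 0,"dy": 0,"dz": 0,"wx": 0,"wy": 0,"wz": 10,"claw": 0.03},
    {"dx": 0,"dy": 0,"dz": 0,"wx": 0,"wy": 0,"wz": 10,"claw": 0.03},
    {"dx": 0,"dy": 0,"dz": 0,"wx": 0,"wy": 0,"wz": 10,"claw": 0.03},
    {"dx": 0,"dy": 0,"dz": 0,"wx": 0,"wy": 0,"wz": 10,"claw": 0.03},
    {"dx": 0,"dy": 0,"dz": 0,"wx": 0,"wy": 0,"wz": 10,"claw": 0.03},
    {"dx": 0,"dy": 0,"dz": 0,"wx": 0,"wy": 0,"wz": 10,"claw": 0.03},
    {"dx": 0,"dy": 0,"dz": 0,"wx": 0,"wy": 0,"wz": 10,"claw": 0.03},
    {"dx": 0,"dy": 0,"dz": 0,"wx": 0,"wy": 0,"wz": 10,"claw": 0.03},
    {"dx": 0,"dy": 0,"dz": 0,"wx": 0,"wy": 0,"wz": 0,"claw": 0.03},
  ],
)

```text
t: 33.48
eef_pos: [0.4492, -0.366, 0.1768]
tool_rot: [-0.0, 1.0, 0.001, -0.002]
contact_force: [-0.1, 0.2, -0.3]
gripper_width: 0.51
grasp_force: 61.7
```

Run:
```python
from sw import *
S=snap('top');print([p for p in panels('top',S,hi=.2) if p[0]<600])
delta(449,-366,36,-90)
```

```text
[(473, 61, 130, 44, -88.3, np.float64(44.0)), (-31, 669, 64, 4, -89.5, np.float64(72.2)), (-45, 572, 75, 36, 43.5, np.float64(61.6))]
pos [ 449.2 -366.1  177.1] yaw -89.8 wz 0.2 dx -0.2 dy -0.1 dz 141.1 gw 43.7mm gf 61.7 t 33.525
```

Emit:
drive_tool(
  increments=[
    {"dx": 0,"dy": 0,"dz": 0.05,"wx": 0,"wy": 0,"wz": 0,"claw": 0.03},
    {"dx": 0,"dy": 0,"dz": 0.05,"wx": 0,"wy": 0,"wz": 0,"claw": 0.03},
    {"dx": 0,"dy": 0,"dz": 0.025,"wx": 0,"wy": 0,"wz": 0,"claw": 0.03},
    {"dx": 0,"dy": 0,"dz": 0.01,"wx": 0,"wy": 0,"wz": 0,"claw": 0.03},
    {"dx": 0,"dy": 0,"dz": 0.005,"wx": 0,"wy": 0,"wz": 0,"claw": 0.03},
    {"dx": 0,"dy": 0,"dz": 0,"wx": 0,"wy": 0,"wz": 0,"claw": 0.03},
  ],
)

```text
t: 34.28
eef_pos: [0.4501, -0.3668, 0.0389]
tool_rot: [0.0, 1.0, 0.001, 0.0]
contact_force: [0.2, -0.5, -1.0]
gripper_width: 0.511
grasp_force: 61.7
```

Emit:
drive_tool(
  increments=[
    {"dx": 0,"dy": 0,"dz": 0,"wx": 0,"wy": 0,"wz": 0,"claw": 0.055},
    {"dx": 0,"dy": 0,"dz": 0,"wx": 0,"wy": 0,"wz": 0,"claw": 0.07},
    {"dx": 0,"dy": 0,"dz": 0,"wx": 0,"wy": 0,"wz": 0,"claw": 0.075},
    {"dx": 0,"dy": 0,"dz": -0.05,"wx": 0,"wy": 0,"wz": 0,"claw": 0.075},
    {"dx": 0,"dy": 0,"dz": -0.05,"wx": 0,"wy": 0,"wz": 0,"claw": 0.085},
    {"dx": 0,"dy": 0,"dz": -0.02,"wx": 0,"wy": 0,"wz": -10,"claw": 0.085},
    {"dx": 0,"dy": 0,"dz": 0,"wx": 0,"wy": 0,"wz": -10,"claw": 0.085},
    {"dx": 0,"dy": 0,"dz": 0,"wx": 0,"wy": 0,"wz": -10,"claw": 0.085},
    {"dx": 0,"dy": 0,"dz": 0,"wx": 0,"wy": 0,"wz": -10,"claw": 0.085},
    {"dx": 0,"dy": 0,"dz": 0,"wx": 0,"wy": 0,"wz": -10,"claw": 0.085},
    {"dx": 0,"dy": 0,"dz": 0,"wx": 0,"wy": 0,"wz": -10,"claw": 0.085},
    {"dx": 0,"dy": 0,"dz": 0,"wx": 0,"wy": 0,"wz": -10,"claw": 0.085},
    {"dx": 0,"dy": 0,"dz": 0,"wx": 0,"wy": 0,"wz": -10,"claw": 0.085},
    {"dx": 0,"dy": 0,"dz": 0,"wx": 0,"wy": 0,"wz": -10,"claw": 0.085},
    {"dx": 0.06,"dy": 0.0035,"dz": 0,"wx": 0,"wy": 0,"wz": 0,"claw": 0.085},
    {"dx": 0.06,"dy": 0.0035,"dz": 0,"wx": 0,"wy": 0,"wz": 0,"claw": 0.085},
    {"dx": 0.06,"dy": 0.0035,"dz": 0,"wx": 0,"wy": 0,"wz": 0,"claw": 0.085},
    {"dx": 0.06,"dy": 0.0035,"dz": 0,"wx": 0,"wy": 0,"wz": 0,"claw": 0.085},
    {"dx": 0,"dy": 0,"dz": 0,"wx": 0,"wy": 0,"wz": 0,"claw": 0.085},
  ],
)

```text
t: 36.65
eef_pos: [0.4642, -0.121, 0.158]
tool_rot: [-0.001, 0.704, 0.711, 0.001]
contact_force: [0.2, -1.1, 0.5]
gripper_width: 0.992
grasp_force: 0.0
```

Run:
```python
from sw import *
for n in('top','scene'):
  S=snap(n);print([p for p in panels(n,S,hi=.2) if p[0]<600])
delta(473.5,61,62,0)
```

```text
[(473, 59, 126, 44, -88.3, np.float64(43.9)), (451, -367, 123, 47, 0.6, np.float64(17.4)), (-30, 606, 87, 3, -89.0, np.float64(128.1))]
[]
pos [ 463.8 -126.   158.5] yaw 0.1 wz 0.1 dx 187.0 dy 9.7 dz 96.5 gw 85.1mm gf 0.0 t 36.75
```

Panel 1 lies in the tray at (451,-367), top at 17.4 mm. Next is the second one.

Emit:
drive_tool(
  increments=[
    {"dx": 0.0467,"dy": 0.0025,"dz": 0,"wx": 0,"wy": 0,"wz": 0,"claw": 0.085},
    {"dx": 0.0467,"dy": 0.0025,"dz": 0,"wx": 0,"wy": 0,"wz": 0,"claw": 0.085},
    {"dx": 0.0467,"dy": 0.0025,"dz": 0,"wx": 0,"wy": 0,"wz": 0,"claw": 0.085},
    {"dx": 0.0467,"dy": 0.0025,"dz": 0,"wx": 0,"wy": 0,"wz": 0,"claw": 0.085},
    {"dx": 0,"dy": 0,"dz": 0.04,"wx": 0,"wy": 0,"wz": 0,"claw": 0.085},
    {"dx": 0,"dy": 0,"dz": 0.03,"wx": 0,"wy": 0,"wz": 0,"claw": 0.085},
    {"dx": 0,"dy": 0,"dz": 0.026,"wx": 0,"wy": 0,"wz": 0,"claw": 0.085},
    {"dx": 0,"dy": 0,"dz": 0,"wx": 0,"wy": 0,"wz": 0,"claw": 0.085},
    {"dx": 0,"dy": 0,"dz": 0,"wx": 0,"wy": 0,"wz": 0,"claw": 0.085},
  ],
)

```text
t: 37.88
eef_pos: [0.4744, 0.059, 0.0631]
tool_rot: [0.0, 0.708, 0.706, 0.0]
contact_force: [0.1, -0.6, -0.2]
gripper_width: 1.0
grasp_force: 0.0
```

Emit:
drive_tool(
  increments=[
    {"dx": 0,"dy": 0,"dz": 0,"wx": 0,"wy": 0,"wz": 0,"claw": 0.06},
    {"dx": 0,"dy": 0,"dz": 0,"wx": 0,"wy": 0,"wz": 0,"claw": 0.03},
    {"dx": 0,"dy": 0,"dz": 0,"wx": 0,"wy": 0,"wz": 0,"claw": 0.03},
    {"dx": 0,"dy": 0,"dz": 0,"wx": 0,"wy": 0,"wz": 0,"claw": 0.03},
    {"dx": 0,"dy": 0,"dz": 0,"wx": 0,"wy": 0,"wz": 0,"claw": 0.03},
    {"dx": 0,"dy": 0,"dz": -0.015,"wx": 0,"wy": 0,"wz": 0,"claw": 0.03},
    {"dx": 0,"dy": 0,"dz": -0.03,"wx": 0,"wy": 0,"wz": 0,"claw": 0.03},
    {"dx": 0,"dy": 0,"dz": -0.04,"wx": 0,"wy": 0,"wz": 0,"claw": 0.03},
    {"dx": 0,"dy": 0,"dz": -0.03,"wx": 0,"wy": 0,"wz": 0,"claw": 0.03},
    {"dx": 0,"dy": 0,"dz": 0,"wx": 0,"wy": 0,"wz": 0,"claw": 0.03},
  ],
)

```text
t: 39.12
eef_pos: [0.4748, 0.0608, 0.1796]
tool_rot: [0.001, 0.707, 0.707, 0.002]
contact_force: [-0.0, 0.3, -1.6]
gripper_width: 0.504
grasp_force: 61.2
```

Run:
```python
from sw import *
delta(450,-366,178,0)
```

```text
pos [474.8  60.8 179.6] yaw 0.0 wz 0.0 dx -426.8 dy -24.8 dz 1.6 gw 43.1mm gf 61.2 t 39.125
```

Emit:
drive_tool(
  increments=[
    {"dx": -0.0533,"dy": -0.003,"dz": 0,"wx": 0,"wy": 0,"wz": 0,"claw": 0.03},
    {"dx": -0.0533,"dy": -0.003,"dz": 0,"wx": 0,"wy": 0,"wz": 0,"claw": 0.03},
    {"dx": -0.0533,"dy": -0.003,"dz": 0,"wx": 0,"wy": 0,"wz": 0,"claw": 0.03},
    {"dx": -0.0533,"dy": -0.003,"dz": 0,"wx": 0,"wy": 0,"wz": 0,"claw": 0.03},
    {"dx": -0.0533,"dy": -0.003,"dz": 0,"wx": 0,"wy": 0,"wz": 0,"claw": 0.03},
    {"dx": -0.0533,"dy": -0.003,"dz": 0,"wx": 0,"wy": 0,"wz": 0,"claw": 0.03},
    {"dx": -0.0533,"dy": -0.003,"dz": 0,"wx": 0,"wy": 0,"wz": 0,"claw": 0.03},
    {"dx": -0.0533,"dy": -0.003,"dz": 0,"wx": 0,"wy": 0,"wz": 0,"claw": 0.03},
    {"dx": 0,"dy": 0,"dz": 0,"wx": 0,"wy": 0,"wz": 10,"claw": 0.03},
    {"dx": 0,"dy": 0,"dz": 0,"wx": 0,"wy": 0,"wz": 10,"claw": 0.03},
    {"dx": 0,"dy": 0,"dz": 0,"wx": 0,"wy": 0,"wz": 10,"claw": 0.03},
    {"dx": 0,"dy": 0,"dz": 0,"wx": 0,"wy": 0,"wz": 10,"claw": 0.03},
    {"dx": 0,"dy": 0,"dz": 0,"wx": 0,"wy": 0,"wz": 10,"claw": 0.03},
    {"dx": 0,"dy": 0,"dz": 0,"wx": 0,"wy": 0,"wz": 10,"claw": 0.03},
    {"dx": 0,"dy": 0,"dz": 0,"wx": 0,"wy": 0,"wz": 10,"claw": 0.03},
    {"dx": 0,"dy": 0,"dz": 0,"wx": 0,"wy": 0,"wz": 10,"claw": 0.03},
    {"dx": 0,"dy": 0,"dz": 0,"wx": 0,"wy": 0,"wz": 10,"claw": 0.03},
    {"dx": 0,"dy": 0,"dz": 0,"wx": 0,"wy": 0,"wz": 0,"claw": 0.03},
  ],
)

```text
t: 41.38
eef_pos: [0.4493, -0.3655, 0.1761]
tool_rot: [-0.0, 1.0, 0.001, -0.001]
contact_force: [0.6, 0.6, -1.0]
gripper_width: 0.508
grasp_force: 61.3
```

Run:
```python
from sw import *
S=snap('top');print([p for p in panels('top',S,hi=.2) if p[0]<600])
S=snap('scene');print([p for p in panels('scene',S,hi=.2) if p[0]<600])
delta(450,-366,50,-90)
```

```text
[(495, -364, 46, 36, -87.4, np.float64(156.7)), (474, 63, 127, 44, -88.4, np.float64(32.0)), (-32, 626, 152, 43, 73.5, np.float64(86.2))]
[(455, -371, 132, 66, 6.8, np.float64(16.8))]
pos [ 449.5 -365.8  176.6] yaw -89.8 wz 0.2 dx 0.5 dy 0.2 dz 126.6 gw 43.6mm gf 61.3 t 41.475
```

Emit:
drive_tool(
  increments=[
    {"dx": 0,"dy": 0,"dz": 0.05,"wx": 0,"wy": 0,"wz": 0,"claw": 0.03},
    {"dx": 0,"dy": 0,"dz": 0.05,"wx": 0,"wy": 0,"wz": 0,"claw": 0.03},
    {"dx": 0,"dy": 0,"dz": 0.018,"wx": 0,"wy": 0,"wz": 0,"claw": 0.03},
    {"dx": 0,"dy": 0,"dz": 0.008,"wx": 0,"wy": 0,"wz": 0,"claw": 0.03},
    {"dx": 0,"dy": 0,"dz": 0.002,"wx": 0,"wy": 0,"wz": 0,"claw": 0.03},
    {"dx": 0,"dy": 0,"dz": 0,"wx": 0,"wy": 0,"wz": 0,"claw": 0.03},
  ],
)

```text
t: 42.22
eef_pos: [0.4504, -0.3667, 0.0505]
tool_rot: [0.001, 1.0, 0.0, 0.001]
contact_force: [-0.2, -0.6, -0.8]
gripper_width: 0.511
grasp_force: 61.5
```

Emit:
drive_tool(
  increments=[
    {"dx": 0,"dy": 0,"dz": 0,"wx": 0,"wy": 0,"wz": 0,"claw": 0.055},
    {"dx": 0,"dy": 0,"dz": 0,"wx": 0,"wy": 0,"wz": 0,"claw": 0.07},
    {"dx": 0,"dy": 0,"dz": 0,"wx": 0,"wy": 0,"wz": 0,"claw": 0.075},
    {"dx": 0,"dy": 0,"dz": -0.05,"wx": 0,"wy": 0,"wz": 0,"claw": 0.075},
    {"dx": 0,"dy": 0,"dz": -0.05,"wx": 0,"wy": 0,"wz": 0,"claw": 0.085},
    {"dx": 0,"dy": 0,"dz": -0.008,"wx": 0,"wy": 0,"wz": -10,"claw": 0.085},
    {"dx": 0,"dy": 0,"dz": 0,"wx": 0,"wy": 0,"wz": -10,"claw": 0.085},
    {"dx": 0,"dy": 0,"dz": 0,"wx": 0,"wy": 0,"wz": -10,"claw": 0.085},
    {"dx": 0,"dy": 0,"dz": 0,"wx": 0,"wy": 0,"wz": -10,"claw": 0.085},
    {"dx": 0,"dy": 0,"dz": 0,"wx": 0,"wy": 0,"wz": -10,"claw": 0.085},
    {"dx": 0,"dy": 0,"dz": 0,"wx": 0,"wy": 0,"wz": -10,"claw": 0.085},
    {"dx": 0,"dy": 0,"dz": 0,"wx": 0,"wy": 0,"wz": -10,"claw": 0.085},
    {"dx": 0,"dy": 0,"dz": 0,"wx": 0,"wy": 0,"wz": -10,"claw": 0.085},
    {"dx": 0,"dy": 0,"dz": 0,"wx": 0,"wy": 0,"wz": -10,"claw": 0.085},
    {"dx": 0.06,"dy": 0.0035,"dz": 0,"wx": 0,"wy": 0,"wz": 0,"claw": 0.085},
    {"dx": 0.06,"dy": 0.0035,"dz": 0,"wx": 0,"wy": 0,"wz": 0,"claw": 0.085},
    {"dx": 0.06,"dy": 0.0035,"dz": 0,"wx": 0,"wy": 0,"wz": 0,"claw": 0.085},
    {"dx": 0.06,"dy": 0.0035,"dz": 0,"wx": 0,"wy": 0,"wz": 0,"claw": 0.085},
    {"dx": 0,"dy": 0,"dz": 0,"wx": 0,"wy": 0,"wz": 0,"claw": 0.085},
  ],
)

```text
t: 44.6
eef_pos: [0.4641, -0.1205, 0.1569]
tool_rot: [-0.001, 0.704, 0.711, 0.001]
contact_force: [0.2, -1.5, 0.3]
gripper_width: 0.992
grasp_force: 0.0
```

Run:
```python
from sw import *
for n in('top','scene'):
  S=snap(n);print([p for p in panels(n,S,hi=.2) if p[0]<600])
delta(474,63,51,0)
```

```text
[(474, 62, 127, 47, 89.9, np.float64(32.1)), (449, -366, 125, 47, -0.0, np.float64(29.6)), (-31, 626, 133, 17, 83.7, np.float64(122.3))]
[]
pos [ 463.8 -125.6  157.4] yaw 0.1 wz 0.1 dx 188.6 dy 10.2 dz 106.4 gw 85.5mm gf 0.0 t 44.7
```

Emit:
drive_tool(
  increments=[
    {"dx": 0.0467,"dy": 0.0025,"dz": 0,"wx": 0,"wy": 0,"wz": 0,"claw": 0.085},
    {"dx": 0.0467,"dy": 0.0025,"dz": 0,"wx": 0,"wy": 0,"wz": 0,"claw": 0.085},
    {"dx": 0.0467,"dy": 0.0025,"dz": 0,"wx": 0,"wy": 0,"wz": 0,"claw": 0.085},
    {"dx": 0.0467,"dy": 0.0025,"dz": 0,"wx": 0,"wy": 0,"wz": 0,"claw": 0.085},
    {"dx": 0,"dy": 0,"dz": 0.04,"wx": 0,"wy": 0,"wz": 0,"claw": 0.085},
    {"dx": 0,"dy": 0,"dz": 0.04,"wx": 0,"wy": 0,"wz": 0,"claw": 0.085},
    {"dx": 0,"dy": 0,"dz": 0.026,"wx": 0,"wy": 0,"wz": 0,"claw": 0.085},
    {"dx": 0,"dy": 0,"dz": 0,"wx": 0,"wy": 0,"wz": 0,"claw": 0.085},
    {"dx": 0,"dy": 0,"dz": 0,"wx": 0,"wy": 0,"wz": 0,"claw": 0.085},
  ],
)

```text
t: 45.82
eef_pos: [0.4745, 0.0595, 0.0521]
tool_rot: [0.001, 0.708, 0.706, 0.0]
contact_force: [0.6, -0.2, -0.1]
gripper_width: 0.992
grasp_force: 0.0
```

Emit:
drive_tool(
  increments=[
    {"dx": 0,"dy": 0,"dz": 0,"wx": 0,"wy": 0,"wz": 0,"claw": 0.06},
    {"dx": 0,"dy": 0,"dz": 0,"wx": 0,"wy": 0,"wz": 0,"claw": 0.03},
    {"dx": 0,"dy": 0,"dz": 0,"wx": 0,"wy": 0,"wz": 0,"claw": 0.03},
    {"dx": 0,"dy": 0,"dz": 0,"wx": 0,"wy": 0,"wz": 0,"claw": 0.03},
    {"dx": 0,"dy": 0,"dz": 0,"wx": 0,"wy": 0,"wz": 0,"claw": 0.03},
    {"dx": 0,"dy": 0,"dz": -0.025,"wx": 0,"wy": 0,"wz": 0,"claw": 0.03},
    {"dx": 0,"dy": 0,"dz": -0.03,"wx": 0,"wy": 0,"wz": 0,"claw": 0.03},
    {"dx": 0,"dy": 0,"dz": -0.04,"wx": 0,"wy": 0,"wz": 0,"claw": 0.03},
    {"dx": 0,"dy": 0,"dz": -0.03,"wx": 0,"wy": 0,"wz": 0,"claw": 0.03},
    {"dx": 0,"dy": 0,"dz": 0,"wx": 0,"wy": 0,"wz": 0,"claw": 0.03},
  ],
)

```text
t: 47.08
eef_pos: [0.4748, 0.0613, 0.1783]
tool_rot: [0.001, 0.707, 0.707, 0.002]
contact_force: [0.1, -0.1, -0.6]
gripper_width: 0.503
grasp_force: 60.9
```

Run:
```python
from sw import *
delta(450,-366,178,0)
```

```text
pos [474.8  61.3 178.3] yaw 0.1 wz 0.1 dx -427.3 dy -24.8 dz 0.3 gw 42.9mm gf 60.9 t 47.075
```

Emit:
drive_tool(
  increments=[
    {"dx": -0.0533,"dy": -0.003,"dz": 0,"wx": 0,"wy": 0,"wz": 0,"claw": 0.03},
    {"dx": -0.0533,"dy": -0.003,"dz": 0,"wx": 0,"wy": 0,"wz": 0,"claw": 0.03},
    {"dx": -0.0533,"dy": -0.003,"dz": 0,"wx": 0,"wy": 0,"wz": 0,"claw": 0.03},
    {"dx": -0.0533,"dy": -0.003,"dz": 0,"wx": 0,"wy": 0,"wz": 0,"claw": 0.03},
    {"dx": -0.0533,"dy": -0.003,"dz": 0,"wx": 0,"wy": 0,"wz": 0,"claw": 0.03},
    {"dx": -0.0533,"dy": -0.003,"dz": 0,"wx": 0,"wy": 0,"wz": 0,"claw": 0.03},
    {"dx": -0.0533,"dy": -0.003,"dz": 0,"wx": 0,"wy": 0,"wz": 0,"claw": 0.03},
    {"dx": -0.0533,"dy": -0.003,"dz": 0,"wx": 0,"wy": 0,"wz": 0,"claw": 0.03},
    {"dx": 0,"dy": 0,"dz": 0,"wx": 0,"wy": 0,"wz": 10,"claw": 0.03},
    {"dx": 0,"dy": 0,"dz": 0,"wx": 0,"wy": 0,"wz": 10,"claw": 0.03},
    {"dx": 0,"dy": 0,"dz": 0,"wx": 0,"wy": 0,"wz": 10,"claw": 0.03},
    {"dx": 0,"dy": 0,"dz": 0,"wx": 0,"wy": 0,"wz": 10,"claw": 0.03},
    {"dx": 0,"dy": 0,"dz": 0,"wx": 0,"wy": 0,"wz": 10,"claw": 0.03},
    {"dx": 0,"dy": 0,"dz": 0,"wx": 0,"wy": 0,"wz": 10,"claw": 0.03},
    {"dx": 0,"dy": 0,"dz": 0,"wx": 0,"wy": 0,"wz": 10,"claw": 0.03},
    {"dx": 0,"dy": 0,"dz": 0,"wx": 0,"wy": 0,"wz": 10,"claw": 0.03},
    {"dx": 0,"dy": 0,"dz": 0,"wx": 0,"wy": 0,"wz": 10,"claw": 0.03},
    {"dx": 0,"dy": 0,"dz": 0,"wx": 0,"wy": 0,"wz": 0,"claw": 0.03},
  ],
)

```text
t: 49.32
eef_pos: [0.4494, -0.3652, 0.1749]
tool_rot: [-0.0, 1.0, 0.001, -0.001]
contact_force: [0.1, -0.1, -1.0]
gripper_width: 0.504
grasp_force: 61.0
```

Run:
```python
from sw import *
S=snap('top');print([p for p in panels('top',S,hi=.2) if p[0]<600])
delta(450,-366,62,-90)
```

```text
[(497, -363, 47, 36, -88.3, np.float64(154.3)), (-31, 632, 160, 34, 77.9, np.float64(113.1))]
pos [ 449.4 -365.3  175.2] yaw -89.8 wz 0.2 dx 0.6 dy 0.7 dz 113.2 gw 42.5mm gf 61.0 t 49.375
```

Emit:
drive_tool(
  increments=[
    {"dx": 0,"dy": 0,"dz": 0.05,"wx": 0,"wy": 0,"wz": 0,"claw": 0.03},
    {"dx": 0,"dy": 0,"dz": 0.04,"wx": 0,"wy": 0,"wz": 0,"claw": 0.03},
    {"dx": 0,"dy": 0,"dz": 0.014,"wx": 0,"wy": 0,"wz": 0,"claw": 0.03},
    {"dx": 0,"dy": 0,"dz": 0.006,"wx": 0,"wy": 0,"wz": 0,"claw": 0.03},
    {"dx": 0,"dy": 0,"dz": 0.002,"wx": 0,"wy": 0,"wz": 0,"claw": 0.03},
    {"dx": 0,"dy": 0,"dz": 0,"wx": 0,"wy": 0,"wz": 0,"claw": 0.03},
  ],
)

```text
t: 50.12
eef_pos: [0.4503, -0.3661, 0.0653]
tool_rot: [0.0, 1.0, 0.0, 0.001]
contact_force: [-0.1, -0.3, -0.7]
gripper_width: 0.502
grasp_force: 61.1
```

Emit:
drive_tool(
  increments=[
    {"dx": 0,"dy": 0,"dz": 0,"wx": 0,"wy": 0,"wz": 0,"claw": 0.055},
    {"dx": 0,"dy": 0,"dz": 0,"wx": 0,"wy": 0,"wz": 0,"claw": 0.07},
    {"dx": 0,"dy": 0,"dz": 0,"wx": 0,"wy": 0,"wz": 0,"claw": 0.075},
    {"dx": 0,"dy": 0,"dz": -0.05,"wx": 0,"wy": 0,"wz": 0,"claw": 0.075},
    {"dx": 0,"dy": 0,"dz": -0.05,"wx": 0,"wy": 0,"wz": 0,"claw": 0.085},
    {"dx": 0,"dy": 0,"dz": 0,"wx": 0,"wy": 0,"wz": -10,"claw": 0.085},
    {"dx": 0,"dy": 0,"dz": 0,"wx": 0,"wy": 0,"wz": -10,"claw": 0.085},
    {"dx": 0,"dy": 0,"dz": 0,"wx": 0,"wy": 0,"wz": -10,"claw": 0.085},
    {"dx": 0,"dy": 0,"dz": 0,"wx": 0,"wy": 0,"wz": -10,"claw": 0.085},
    {"dx": 0,"dy": 0,"dz": 0,"wx": 0,"wy": 0,"wz": -10,"claw": 0.085},
    {"dx": 0,"dy": 0,"dz": 0,"wx": 0,"wy": 0,"wz": -10,"claw": 0.085},
    {"dx": 0,"dy": 0,"dz": 0,"wx": 0,"wy": 0,"wz": -10,"claw": 0.085},
    {"dx": 0,"dy": 0,"dz": 0,"wx": 0,"wy": 0,"wz": -10,"claw": 0.085},
    {"dx": 0,"dy": 0,"dz": 0,"wx": 0,"wy": 0,"wz": -10,"claw": 0.085},
    {"dx": 0.06,"dy": 0.0035,"dz": 0,"wx": 0,"wy": 0,"wz": 0,"claw": 0.085},
    {"dx": 0.06,"dy": 0.0035,"dz": 0,"wx": 0,"wy": 0,"wz": 0,"claw": 0.085},
    {"dx": 0.06,"dy": 0.0035,"dz": 0,"wx": 0,"wy": 0,"wz": 0,"claw": 0.085},
    {"dx": 0.06,"dy": 0.0035,"dz": 0,"wx": 0,"wy": 0,"wz": 0,"claw": 0.085},
    {"dx": 0.06,"dy": 0,"dz": 0,"wx": 0,"wy": 0,"wz": 0,"claw": 0.085},
    {"dx": 0.06,"dy": 0,"dz": 0,"wx": 0,"wy": 0,"wz": 0,"claw": 0.085},
  ],
)

```text
t: 52.62
eef_pos: [0.4634, -0.0038, 0.1646]
tool_rot: [0.0, 0.707, 0.707, 0.0]
contact_force: [1.8, -1.2, 0.0]
gripper_width: 0.994
grasp_force: 0.0
```

Emit:
drive_tool(
  increments=[
    {"dx": 0.06,"dy": 0,"dz": 0,"wx": 0,"wy": 0,"wz": 0,"claw": 0.085},
    {"dx": 0.06,"dy": 0,"dz": 0,"wx": 0,"wy": 0,"wz": 0,"claw": 0.085},
    {"dx": 0,"dy": 0,"dz": 0,"wx": 0,"wy": 0,"wz": 0,"claw": 0.085},
    {"dx": 0,"dy": 0,"dz": 0,"wx": 0,"wy": 0,"wz": 0,"claw": 0.085},
  ],
)

```text
t: 53.12
eef_pos: [0.4633, 0.1138, 0.1643]
tool_rot: [0.0, 0.707, 0.707, -0.0]
contact_force: [0.3, -1.0, 0.2]
gripper_width: 0.993
grasp_force: 0.0
```

Run:
```python
from sw import *
for n in('top','scene'):
  S=snap(n);print([p for p in panels(n,S,hi=.2) if p[0]<600])
  if n=='top': swing(S);cv2.imwrite('pics/end.png',cv2.resize(S[0],(768,576))[:,:,::-1])
```

```text
[(454, -365, 128, 47, 0.0, np.float64(41.6))]
loops [[ 452.7 -207. ]
 [ 527.9 -201.2]] [np.int32(111), np.int32(127)]
[(457, -365, 129, 49, 3.5, np.float64(40.4))]
```

View pics/end.png

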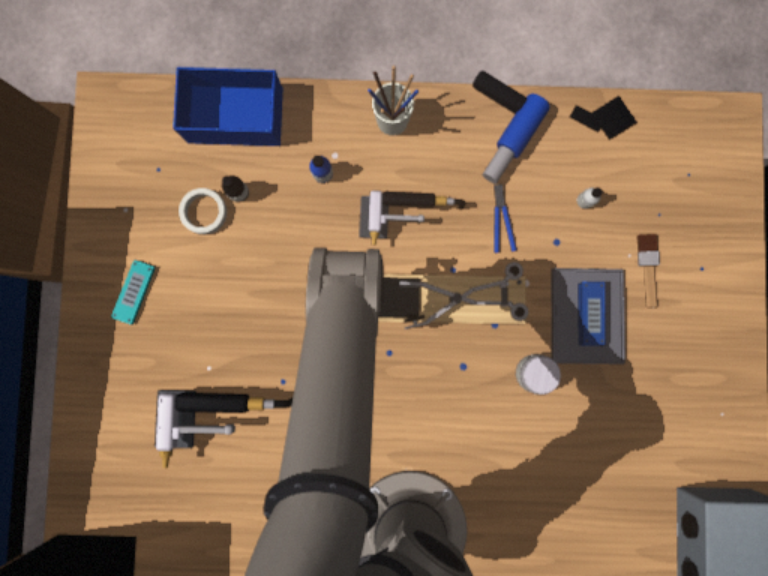

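All three panels lie stacked in the tray at (593,313), top at 41.6 mm. The forceps are open at (460,297), the trigger is out at (405,218), and nothing else has moved. I'm handing in.

```bash
python3 -c "
from station import *
print(hand_in())"
```

```text
the job is handed in; nothing more can be done
None
```

I stacked the three blue panels in the forceps and locked them on the last tooth. I then pulled the air gun's trigger twice, sprang the forceps open and laid the panels flat in the grey tray. The job is handed in; no verdict came back.

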